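# Offer the hinged flap up to the tube rack

## Robot

A 6-joint arm with a two-finger parallel gripper is mounted at the origin on the work surface. World frame = base frame: x ahead of the robot, y to its left, z up, the work surface at z = 0. Lengths are in mm, angles in rad, forces in N, time in s.
With the tool pointing down it reaches from about 350 to 975 mm from the base axis. Payload 7.1 kg.
Tool frame: the origin (TCP) lies between the finger pads; the fingertips stand 8 mm ahead of it and the grasp point (between the pads) lies 11 mm behind it; x points along the fingers, y is the direction in which the jaws open and shut, and the axes are right-handed (so a half turn about x gives the same grasp; the last joint's range is limited). The gripper opens to 88 mm and grips with 3 to 60 N. Pads are 20 mm wide; open, the fingers measure 115 mm over their backs; the gripper's body (75 mm by 178 mm) begins 61 mm behind the grasp point.
Start: joints at [-1.217, 0.423, 1.63, -0, 1.089, -0.019], TCP at [227.656, -582.046, 196.375] pointing down, gripper open.
Joint ranges: [-3, 3], [-0.9, 2.11], [0.09, 2.58], [-1.31, 4.45], [0.11, 2.69], [-2.54, 2.54]. Speed limits (rad/s): [2.39, 2.39, 3.01, 3.14, 3.14, 3.14].

## Interface

Orientations are given as a rotation vector (axis times angle).
In Python, from workcell import ctrl gives the robot as it stands.
- The arm moves only by the tool apply_moves, never from a script. Its argument "increments" is a list of rows, each an object with "gripper": the opening in per cent of the stroke, from 0 (shut) to 100 (fully open); "delta_pos": the shift along the tool's x, y, z in cm, a list of three; "dr": the turn, a rotation vector about the tool's x, y, z in rad, a list of three. In form: [{"gripper": gripper, "delta_pos": [dx, dy, dz], "dr": [ax, ay, az]}, ...]. A call has exactly 5 rows; each row shifts and turns the commanded pose from where the row before left it, along the tool's axes as they then stand; what a row does not reach is not made up. A row lasts 1/12 s, in which the tool goes at most 41.7 mm and 7.16 degrees, less where a joint would pass 70% of its speed; a pose out of reach is approached as far as the arm can. A call with a gripper value outside its range is refused whole. The fingers move at their own pace and stop on an object; the grip force is fixed at half the most. Time passes only in rows, so rows that do not move let the fingers close, or fill a call up. It gives the time, the measured TCP pose, the force and the opening at its end, in the units of the state.
- ctrl.get_obs(): the state, without advancing time (a new reading comes with each control period).
- ctrl.get_image(name): name is "side" or "top"; returns a dict with "img" (384x512x3 uint8, red, green, blue), "range_z" (384x512 float32, mm along the optical axis (not along the pixel's ray), 0 where there is no reading), "mtx" (3x3 intrinsics, pixels), "k1" (the pictures are not rectified: a ray, as slopes to the right and down, at radius r is drawn at 1 + k1 r^2 times it, then the intrinsics apply), "rvec" (rotation vector, rad) and "tvec" (3), from world to camera coordinates, as OpenCV has them. Camera axes: x right, y down, z forward; pixel columns grow to the right and rows downward; lengths in mm; the calibration is good to about 2 mm. A picture is of the moment at which its call begins.
- ctrl.close_job(): hands the job in, once; it reports no verdict.
The state is a dict: "t": time; "qpos": joint angles; "qvel": joint speeds; "joint_torque": joint torques, N m; "ee_pos": TCP position; "orientation": TCP orientation; "ft_force": force on the tool from outside, world axes, zero at the start; "moment": the same for the moment, N m; "width": finger opening in mm.
Only numpy, scipy, OpenCV 4.12 (cv2) and the standard library are available. Lean on these libraries where they do the work, as an engineer would, in place of code of your own. Each camera call takes 0.05 s, during which the arm holds its last target. There are 200 camera calls.

## Task

Pick up the loose metal hinge flap by its rib and check its hinge hole: show the left mouth of the hole to the inspection camera's lens, held centred close in front of it for a second and turned so that the lens looks into the hole (straight, or up to about 40 degrees aslant), then turn the flap round and show the right mouth in the same way (left and right as seen looking along the flap from its tail to its knuckle). Then bring the flap's knuckle between the two knuckles on the front of the tube rack, with the flap level and the holes in line so that the hinge pin would slide straight through, and finish while holding it there in the gripper for a colleague to fit the pin: do not let go. Do not bump the camera or force the flap against the rack, and do not disturb the jar, the marker, the dish or the pin in it.

Things in the scene. Friction and masses are not known exactly. Their poses are not given: they have to be found in the camera images.
- flap: Loose bare-aluminium hinge flap, 90 to 170 g, lying flat. Origin: underside, middle line; x along it to the knuckle, y left, z up. Plate 70 x 60 x 5 mm (x -45 to 25); neck 24 wide, 6 thick to x = 40; knuckle: barrel 22 mm across, 28 long along y, centred at x 48, z 11, with a 12 mm through hole along y. Centre of mass near x = 6.
- flap_rib (a point): grip point in the flap's upright rib (10 mm thick in y, 40 long in x, from x -15 to 25, top at z = 43): 5, 0, 30 mm in the flap's frame, 13 mm below the rib's top; axes as the flap's
- flap_bore (a point): centre of the flap's knuckle hole, at 48, 0, 11 mm in the flap's frame; axes as the flap's, the hole runs along y
- flap_left (a point): left mouth of the flap's hole (48, +14, 11 mm in the flap's frame); it faces the flap's +y
- flap_right (a point): right mouth of the flap's hole (48, -14, 11 mm in the flap's frame); it faces the flap's -y
- rack: Fixed grey plastic tube rack with blue-capped tubes, 115 (x) x 216 (y) x 45 mm high, tube tops at 99 mm, the two front rows empty. Origin: centre of its underside; -x is its front. On the front two fixed knuckles: barrels 22 mm across with 12 mm holes along y, each 20 long (y from 18 to 38 and -18 to -38), on 14 mm webs. The fitted flap reaches out to the rack's -x.
- rack_bore (a point): middle of the 36 mm gap between the rack's knuckles, on the axis of their holes (along y): -80, 0, 40 mm in the rack's frame, 40 mm above the table, 22.5 mm in front of the block; axes as the rack's. The flap's knuckle has 4 mm to spare each side.
- scope: Fixed inspection camera: white head 60 x 44 x 44 mm on a steel column and white foot 90 x 80 mm, 122 mm high in all, with a black round lens barrel (34 mm diameter) that looks level along its -x, towards the robot. Origin: on the table under the head, 41 mm behind the lens face.
- scope_lens (a point): centre of the lens face, 100 mm above the table; axes as the camera's: it looks along -x. The view is good from about 15 to 80 mm in front of it.
- dish: steel dish 100 x 70 x 18 mm with the hinge pin in it, a bystander; origin: centre of its underside
- pin: steel hinge pin, 8 mm diameter, 70 mm long with a small square head, lying in the dish, a bystander; origin: midway along its underside, x towards the head
- jar: closed jar, 52 mm diameter, 65 mm high, a bystander; origin: centre of its underside
- marker: white marker with a black cap, 130 mm long, 15 mm thick, lying along its x, a bystander; origin: underside, near its middle
Not all that is in view belongs to the job. Several things look just like the flap: the one meant starts farthest to the robot's left. Several things have the shape of the scope; the one meant has the colours described above.

How it is judged (in metres and radians):
On the way, in this order (a step that is already met when the one before it is completed fails the run):
1. the held flap's left hole mouth is shown to the lens: within 15 mm sideways and up or down of the lens axis, 15 to 80 mm in front, hole within 43 degrees (0.75 rad) of the viewing direction, still (contact force between the fingers and flap above 1 N and y of flap_left in the frame of scope_lens between -0.015 and 0.015 m and z of flap_left in the frame of scope_lens between -0.015 and 0.015 m and x of flap_left in the frame of scope_lens between -0.08 and -0.015 m and angle between the y axis of flap and the x axis of scope, either way round below 0.75 rad and y of flap in the frame of scope_lens above 0.02 m and linear speed of flap below 0.03 m/s), for 0.4 s.
2. then the right hole mouth is shown in the same way (contact force between the fingers and flap above 1 N and y of flap_right in the frame of scope_lens between -0.015 and 0.015 m and z of flap_right in the frame of scope_lens between -0.015 and 0.015 m and x of flap_right in the frame of scope_lens between -0.08 and -0.015 m and angle between the y axis of flap and the x axis of scope, either way round below 0.75 rad and y of flap in the frame of scope_lens below -0.02 m and linear speed of flap below 0.03 m/s), for 0.4 s.
At the end, for the whole second after the job is handed in: Fingers hold the flap (over 1 N), still, off the table; its hole centre within 4 mm (fore-aft, height) and 6 mm (along the axis) of the middle of the rack's knuckle gap, holes parallel within 0.12 rad, flap level within 0.2 rad, pressing on the rack with less than 4 N (contact force between the fingers and flap above 1 N and x of flap_bore in the frame of rack_bore between -0.004 and 0.004 m and z of flap_bore in the frame of rack_bore between -0.004 and 0.004 m and y of flap_bore in the frame of rack_bore between -0.006 and 0.006 m and angle between the y axis of flap and the y axis of rack, either way round below 0.12 rad and angle between flap's own z axis and vertical below 0.2 rad and height (world z) of flap above 0.02 m and contact force between flap and rack below 4 N and linear speed of flap below 0.02 m/s); the arm keeps its last pose, push and grip.
It fails at once if the jar, marker, dish or pin is moved by more than 30 mm (distance of any of dish, pin, jar, marker from where it was at the start of the episode above 0.03 m).
It fails at once if the inspection camera is bumped (over 3 N) (contact force between anything else and scope above 3 N).
It fails at once if the flap is forced against the rack (over 30 N) (contact force between flap and rack above 30 N).
It also fails if it takes over 64 s, if anything falls off the work surface, if the arm or the gripper's body presses on something with over 40 N, if the wrist force passes 120 N, or if a joint passes its speed limit or range.

## Working session

There is one attempt and no reset: what is moved stays moved. The work goes in short steps, Python scripts to look and compute and a tool call to move; the robot and the scene stay as the last step left them, time stands still between calls to the robot, and variables do not carry over. Pictures are saved under pics/ and viewed, about 8 in all and at most 12, crops included, and the job is handed in when it is done.

Besides the shell and the picture viewer there is one more tool, called after "Emit:" in YAML: its name, and indented under it one key for each argument. apply_moves: Moves the arm, as the interface text tells. Its arguments: {"type":"object","properties":{"increments":{"type":"array","items":{"type":"object","properties":{"gripper":{"type":"number"},"delta_pos":{"type":"array","items":{"type":"number"}},"dr":{"type":"array","items":{"type":"number"}}}}}},"required":["increments"]}

```bash
ls; mkdir -p pics
python3 - <<'E'
from workcell import ctrl
import cv2,numpy as np
print(ctrl.get_obs())
for n in ("top","side"):
    d=ctrl.get_image(n); np.savez(f"pics/{n}0.npz",**d)
    cv2.imwrite(f"pics/{n}0.png",cv2.resize(d["img"][:,:,::-1],(800,600),interpolation=cv2.INTER_CUBIC))
    R=cv2.Rodrigues(np.array(d["rvec"],float))[0]; print(n,d["mtx"],d["k1"],(-R.T@np.array(d["tvec"]).ravel()),R)
E
```

```text
pics
{'t': 0.0, 'qpos': array([-1.21698738e+00,  4.23836936e-01,  1.63068615e+00, -2.70960722e-05,
        1.08861649e+00, -1.90275957e-02]), 'qvel': array([ 1.04837083e-03, -1.34650599e-03,  1.18748905e-03,  2.26640669e-04,
        9.36149487e-04,  6.63363367e-05]), 'joint_torque': array([-6.59855559e-04, -5.44623649e+01, -2.73664874e+01,  6.42961124e-02,
        2.27381196e-02, -1.19952456e-04]), 'ee_pos': array([ 227.45306262, -581.49539415,  195.60569028]), 'orientation': array([ 2.01802061,  0.38224512, -2.01859856]), 'ft_force': array([-0.07131406, -0.52013802,  0.21302666]), 'moment': array([-0.01761852, -0.05613374,  0.0134122 ]), 'width': 88.01329108825897}
top [[415.93938036   0.         252.17009926]
 [  0.         415.93938036 188.05035156]
 [  0.           0.           1.        ]] -0.08847270688349144 [ 419.35574737   10.468158   1195.10740436] [[ 0.01414171 -0.99989313 -0.00370742]
 [-0.99678874 -0.01380534 -0.07887728]
 [ 0.07881767  0.00481097 -0.99687744]]
side [[350.79701172   0.         252.7889995 ]
 [  0.         350.79701172 187.67145138]
 [  0.           0.           1.        ]] 0.024945080010521807 [-37.26458523 763.96155728 632.07626373] [[-0.82075484 -0.5709976  -0.01797876]
 [-0.26787576  0.41246132 -0.87069986]
 [ 0.50458307 -0.70981504 -0.49148604]]
```

View pics/top0.png

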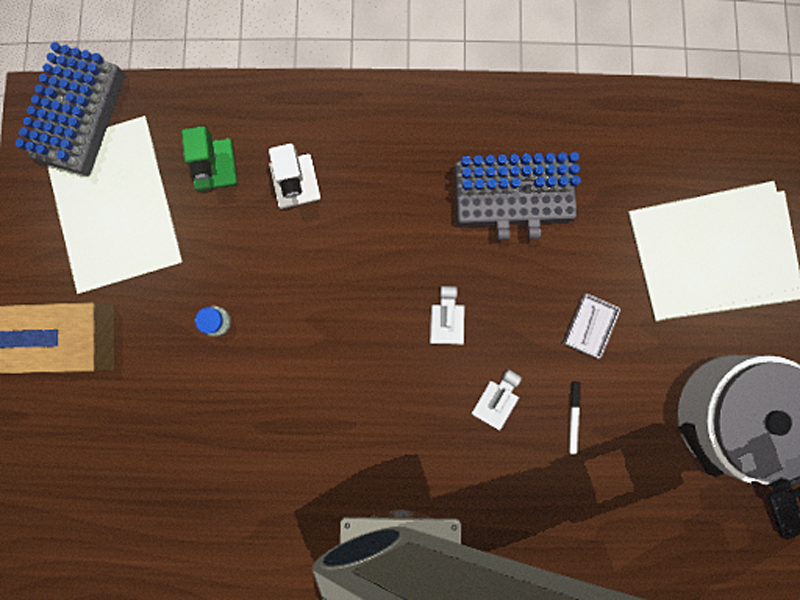

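View pics/side0.png

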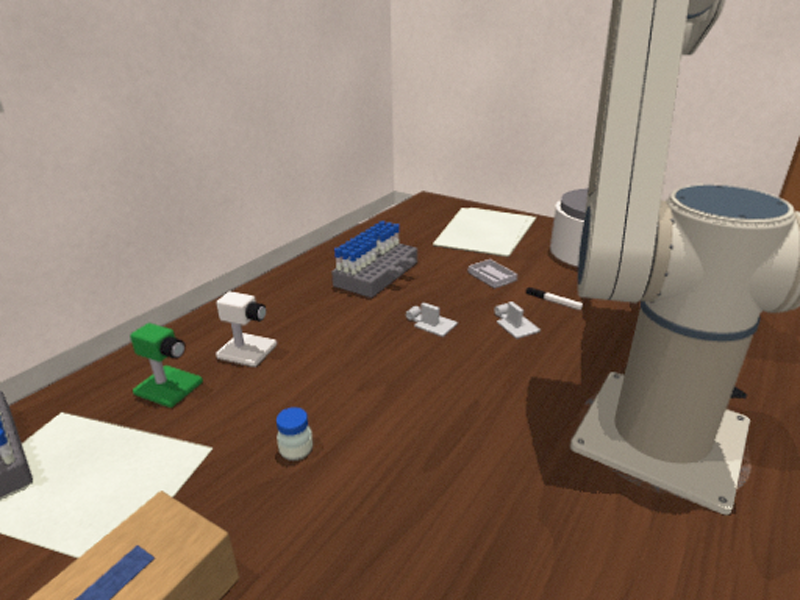

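The top view shows the target flap (left-most) at (447,317), the other flap at (497,400), the white scope at (288,175), the rack with its knuckles at (503,230) and (535,230), the jar at (210,320), the dish at (592,326), and the marker at (574,418). Next I measure them from depth.

```bash
cat > h.py <<'E'
import numpy as np, cv2
from scipy.spatial.transform import Rotation as Ro
def cal(d): return cv2.Rodrigues(np.array(d["rvec"],float))[0], np.array(d["tvec"],float).ravel()
def rays(d,uv):
    K=d["mtx"];k=float(d["k1"]); p=(np.asarray(uv,float)-[K[0,2],K[1,2]])/K[0,0]
    x=p.copy()
    for _ in range(8): x=p/(1+k*(x**2).sum(-1,keepdims=True))
    return x
def cloud(d):
    "HxWx3 world points"
    R,t=cal(d); v,u=np.mgrid[:384,:512]; x=rays(d,np.stack([u,v],-1)); z=d["range_z"][...,None]
    P=(np.concatenate([x*z,z],-1)-t)@R; P[d["range_z"]<=0]=np.nan; return P
def atz(d,uv,z):
    "pixel(s) -> world at height z"
    R,t=cal(d); c=-R.T@t; r=np.concatenate([rays(d,uv),np.ones(np.shape(uv)[:-1]+(1,))],-1)@R
    return c+r*((z-c[2])/r[...,2:])
def proj(d,P):
    R,t=cal(d); c=np.asarray(P)@R.T+t; x=c[...,:2]/c[...,2:]; r2=(x**2).sum(-1,keepdims=True)
    return x*(1+float(d["k1"])*r2)*d["mtx"][0,0]+[d["mtx"][0,2],d["mtx"][1,2]]
E
python3 - <<'E'
from h import *
T=np.load("pics/top0.npz");S=np.load("pics/side0.npz")
for n,d,bx in (("top",T,{"flap":(270,180,303,225),"scope":(168,88,210,136),"rack":(288,94,376,156)}),("side",S,{"flap":(256,190,296,218),"scope":(134,182,180,236),"rack":(208,138,272,192)})):
    P=cloud(d)
    for k,(a,b,c,e) in bx.items():
        Q=P[b:e,a:c].reshape(-1,3); Q=Q[np.isfinite(Q[:,0])]; print(n,k)
        for lo in ([-5,3,8,15,36,48] if k=="flap" else [0,10,20,40,50,80,100,115,130] if k=="scope" else [-4,15,30,43,49,55,95]):
            hi={-5:3,3:8,8:15,15:36,36:48}.get(lo,lo+8) if k=="flap" else lo+ (15 if k=="scope" else 6)
            q=Q[(Q[:,2]>lo)&(Q[:,2]<hi)]
            if len(q)>3: print(" z",lo,hi,len(q),"med",np.median(q,0).round(1),"min",q.min(0).round(0),"max",q.max(0).round(0))
# mosaic from top
d=T["img"][:,:,::-1]
def cr(im,a,b,c,e): return cv2.resize(im[b:e,a:c],(400,300),interpolation=cv2.INTER_CUBIC)
s=S["img"][:,:,::-1]
m=np.vstack([np.hstack([cr(d,266,180,314,216),cr(d,160,88,216,130)]),np.hstack([cr(d,304,124,352,160),cr(s,208,144,272,192)])])
cv2.imwrite("pics/m0.png",m)
E
```

```text
top flap
 z -5 3 827 med [ 4.83e+02 -7.84e+01  3.00e-01] min [ 411. -128.   -5.] max [540. -35.   3.]
 z 3 8 424 med [459.9 -78.5   4.9] min [ 411. -128.    3.] max [539. -35.   8.]
 z 8 15 83 med [471.5 -78.5   9.2] min [ 426. -110.    8.] max [526. -53.  15.]
 z 15 36 74 med [516.3 -82.5  20. ] min [454. -97.  15.] max [526. -71.  27.]
 z 36 48 58 med [473.1 -81.3  43.2] min [454. -87.  37.] max [493. -78.  47.]
top scope
 z 0 15 873 med [724.  189.4   3.3] min [666. 144.   0.] max [809. 270.  15.]
 z 10 25 418 med [708.2 187.4  13.9] min [669. 158.  10.] max [774. 254.  21.]
 z 80 95 13 med [708.5 185.2  91.4] min [673. 179.  84.] max [756. 198.  94.]
 z 100 115 111 med [687.5 189.7 110.9] min [671. 179. 100.] max [758. 227. 115.]
 z 115 130 409 med [723.  204.4 121.5] min [674. 180. 115.] max [758. 233. 129.]
top rack
 z -4 2 1419 med [ 6.545e+02 -2.215e+02 -4.000e-01] min [ 611. -346.   -4.] max [800. -85.   2.]
 z 15 21 25 med [ 648.9 -104.9   17. ] min [ 641. -273.   15.] max [746. -93.  20.]
 z 30 36 36 med [ 645.1 -166.9   32.9] min [ 623. -309.   30.] max [707. -95.  36.]
 
[... 1289 characters left out ...]
.] max [751. 236. 115.]
 z 115 130 230 med [715.4 210.7 123.3] min [674. 183. 115.] max [755. 235. 127.]
side rack
 z -4 2 358 med [ 736.3 -248.3    1.3] min [ 544. -599.   -2.] max [951. -48.   2.]
 z 15 21 57 med [664.6 -94.2  17.4] min [ 642. -306.   15.] max [747. -86.  21.]
 z 30 36 67 med [655.3 -95.2  33.4] min [ 619. -305.   30.] max [758. -86.  36.]
 z 43 49 394 med [ 674.4 -174.1   47.3] min [ 614. -306.   43.] max [755. -90.  49.]
 z 49 55 185 med [ 684.3 -184.    50.2] min [ 615. -302.   49.] max [744. -95.  55.]
 z 55 61 59 med [ 704.2 -160.7   58.3] min [ 694. -294.   56.] max [748. -95.  61.]
 z 95 101 188 med [ 722.8 -182.    98.4] min [ 692. -298.   95.] max [760. -93. 101.]
```

View pics/m0.png

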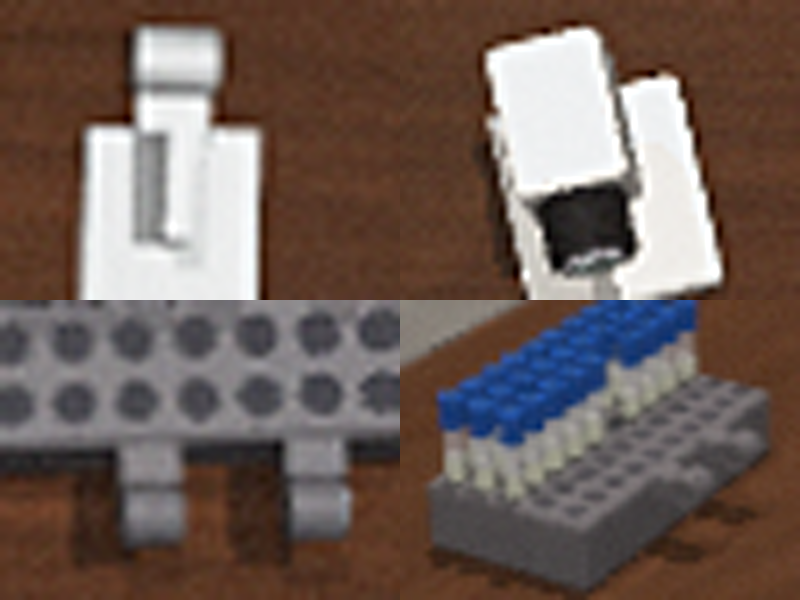

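The mosaic shows the flap barrel at about top pixel (287.4,187), pointing roughly +x, the scope lens pointing in −x with some yaw, and the rack knuckles at u 318–326 and 339–346. Next I fit the part models to the point clouds to get their poses.

```bash
cat >> h.py <<'E'
from scipy.optimize import least_squares
def box(lo,hi):
    lo,hi=np.array(lo,float),np.array(hi,float)
    def f(p):
        q=abs(p-(lo+hi)/2)-(hi-lo)/2
        return np.linalg.norm(np.maximum(q,0),axis=-1)+np.minimum(q.max(-1),0)
    return f
def cyl(c,r,h,ax):
    o=[i for i in range(3) if i!=ax]
    def f(p):
        p=p-np.array(c,float); q=np.stack([np.linalg.norm(p[...,o],axis=-1)-r,abs(p[...,ax])-h/2],-1)
        return np.linalg.norm(np.maximum(q,0),axis=-1)+np.minimum(q.max(-1),0)
    return f
M={"flap":[box([-45,-30,0],[25,30,5]),box([20,-12,0],[40,12,6]),box([-15,-5,0],[25,5,43]),cyl([48,0,11],11,28,1)],
"rack":[box([-57.5,-108,0],[57.5,108,45])]+[cyl([-80,s*28,40],11,20,1) for s in(1,-1)]+[box([-80,s*28-10,33],[-57,s*28+10,47]) for s in(1,-1)],
"scope":[box([-30,-22,78],[30,22,122]),cyl([-35,0,100],17,12,0),box([-45,-40,0],[45,40,10])]}
def fit(P,name,x0,zlo,zhi,rad=12,full=False):
    "fit x,y,z-offset,yaw (full: all six) of model to points P"
    x=np.array(x0,float)
    loc=lambda x,Q:(Q-x[:3])@(Ro.from_euler('z',x[3])*(Ro.from_rotvec([x[4],x[5],0]) if full else Ro.identity())).as_matrix()
    sd=lambda x,Q:np.min([f(loc(x,Q)) for f in M[name]],0)
    for r in (rad,rad*.6,6,6,6):
        Q=P[(P[:,2]>zlo)&(P[:,2]<zhi)]; Q=Q[abs(sd(x,Q))<r]
        x=least_squares(lambda x:sd(x,Q),x,loss="soft_l1",f_scale=1.5,x_scale=[10,10,10,.2,.2,.2][:len(x)]).x
    return x,len(Q),np.median(abs(sd(x,Q)))
def pts(d,c,r):
    P=cloud(d).reshape(-1,3); return P[np.hypot(P[:,0]-c[0],P[:,1]-c[1])<r]
E
python3 - <<'E'
from h import *
T=np.load("pics/top0.npz");S=np.load("pics/side0.npz")
for n,x0,z in (("flap",[469,-80,0,0],(2.5,60)),("rack",[703,-198,0,0],(6,56)),("scope",[715,200,0,.25],(60,130))):
    for k,ds in (("top",[T]),("side",[S]),("both",[T,S])):
        P=np.vstack([pts(d,x0,150) for d in ds])
        x,m,r=fit(P,n,x0,*z); print(n,k,x.round(2),m,r.round(2))
# pixel checks on the top picture
for uv,z in (((287.45,187.0),18),((322.4,150.1),48),((342.4,150.1),48)): print(atz(T,np.array(uv),z).round(1))
E
```

```text
flap top [ 4.6827e+02 -8.1430e+01  1.2900e+00 -4.0000e-02] 598 1.35
flap side [ 4.703e+02 -8.006e+01  2.650e+00 -2.000e-02] 426 0.97
flap both [ 4.6837e+02 -8.0390e+01  2.8300e+00 -2.0000e-02] 1023 1.3
rack top [ 7.0415e+02 -2.0246e+02  4.4000e-01  5.0000e-02] 2187 1.27
rack side [ 7.0626e+02 -2.0055e+02  3.1200e+00  5.0000e-02] 977 1.02
rack both [ 7.0502e+02 -2.0106e+02  1.0700e+00  5.0000e-02] 3149 1.46
scope top [7.2335e+02 2.0585e+02 6.0000e-02 2.4000e-01] 501 1.23
scope side [7.1730e+02 2.0442e+02 2.3100e+00 2.5000e-01] 467 1.15
scope both [7.1752e+02 2.0460e+02 8.4000e-01 2.4000e-01] 966 1.53
[516.8 -84.   18. ]
[ 619.1 -178.7   48. ]
[ 620.1 -235.    48. ]
```

```bash
cat > plan.py <<'E'
import sys
from h import *
from workcell import ctrl
def plan(tgt,yaw,lim=35.,rlim=.115):
    "rows to bring TCP to tgt (mm) and tool down with tool z at world yaw"
    o=ctrl.get_obs(); p=o["ee_pos"]; R=Ro.from_rotvec(o["orientation"])
    c,s=np.cos(yaw),np.sin(yaw); Z=np.array([c,s,0]);X=np.array([0,0,-1.]);G=Ro.from_matrix(np.stack([X,np.cross(Z,X),Z],1))
    dr=(R.inv()*G).as_rotvec(); d=np.array(tgt)-p; M=R.as_matrix()
    n=int(np.ceil(max(np.linalg.norm(d)/lim,np.linalg.norm(dr)/rlim,1))); n=-(-n//5)*5
    print("t",o["t"],"pos",p.round(1),"toolz yaw",np.arctan2(M[1,2],M[0,2]).round(3),"tilt",np.arccos(-M[2,0]).round(3),"w",round(o["width"],1),"F",o["ft_force"].round(1),"q6",o["qpos"][5].round(2))
    print("n",n,"dr/row",(dr/n).round(4))
    for i in range(n):
        print((R.inv().apply(d/n)/10).round(2)); R=R*Ro.from_rotvec(dr/n)
if __name__=="__main__":
    a=[float(v) for v in sys.argv[1:]]; plan(a[:3],a[3],*a[4:])
E
python3 plan.py 473 -81 150 -0.04; python3 -c "
from workcell import ctrl
from h import *
print(Ro.from_rotvec(ctrl.get_obs()['orientation']).as_matrix().round(3))"
```

```text
t 0.1 pos [ 227.5 -581.6  195.7] toolz yaw -2.769 tilt 0.001 w 87.9 F [-0.6 -0.2 -0.1] q6 -0.02
n 25 dr/row [-1.092e-01 -1.000e-04  0.000e+00]
[ 0.18 -1.51 -1.64]
[ 0.18 -1.32 -1.8 ]
[ 0.18 -1.12 -1.93]
[ 0.18 -0.9  -2.04]
[ 0.18 -0.67 -2.13]
[ 0.18 -0.43 -2.19]
[ 0.18 -0.19 -2.22]
[ 0.18  0.05 -2.23]
[ 0.18  0.29 -2.21]
[ 0.18  0.53 -2.17]
[ 0.18  0.76 -2.1 ]
[ 0.18  0.99 -2.  ]
[ 0.18  1.2  -1.88]
[ 0.18  1.4  -1.74]
[ 0.18  1.58 -1.58]
[ 0.18  1.74 -1.39]
[ 0.18  1.88 -1.2 ]
[ 0.18  2.   -0.98]
[ 0.18  2.1  -0.76]
[ 0.18  2.17 -0.53]
[ 0.18  2.21 -0.29]
[ 0.18  2.23 -0.05]
[0.18 2.22 0.2 ]
[0.18 2.19 0.44]
[0.18 2.13 0.67]
[[-0.     0.364 -0.931]
 [ 0.001 -0.931 -0.364]
 [-1.    -0.001 -0.   ]]
```

Emit:
apply_moves:
  increments:
    - {"gripper":100,"delta_pos":[0.18,-1.51,-1.64],"dr":[-0.109,0,0]}
    - {"gripper":100,"delta_pos":[0.18,-1.32,-1.8],"dr":[-0.109,0,0]}
    - {"gripper":100,"delta_pos":[0.18,-1.12,-1.93],"dr":[-0.109,0,0]}
    - {"gripper":100,"delta_pos":[0.18,-0.9,-2.04],"dr":[-0.109,0,0]}
    - {"gripper":100,"delta_pos":[0.18,-0.67,-2.13],"dr":[-0.109,0,0]}

```text
t: 0.52
ee_pos: [276.8, -480.6, 186.9]
orientation: [1.669, 0.83, -1.669]
ft_force: [0.8, 0.2, -0.0]
width: 87.9
```

Emit:
apply_moves:
  increments:
    - {"gripper":100,"delta_pos":[0.18,-0.43,-2.19],"dr":[-0.109,0,0]}
    - {"gripper":100,"delta_pos":[0.18,-0.19,-2.22],"dr":[-0.109,0,0]}
    - {"gripper":100,"delta_pos":[0.18,0.05,-2.23],"dr":[-0.109,0,0]}
    - {"gripper":100,"delta_pos":[0.18,0.29,-2.21],"dr":[-0.109,0,0]}
    - {"gripper":100,"delta_pos":[0.18,0.53,-2.17],"dr":[-0.109,0,0]}

```text
t: 0.93
ee_pos: [326.2, -380.6, 178.1]
orientation: [1.285, 1.159, -1.285]
ft_force: [0.6, 0.0, 0.6]
width: 87.8
```

Emit:
apply_moves:
  increments:
    - {"gripper":100,"delta_pos":[0.18,0.76,-2.1],"dr":[-0.109,0,0]}
    - {"gripper":100,"delta_pos":[0.18,0.99,-2.0],"dr":[-0.109,0,0]}
    - {"gripper":100,"delta_pos":[0.18,1.2,-1.88],"dr":[-0.109,0,0]}
    - {"gripper":100,"delta_pos":[0.18,1.4,-1.74],"dr":[-0.109,0,0]}
    - {"gripper":100,"delta_pos":[0.18,1.58,-1.58],"dr":[-0.109,0,0]}

```text
t: 1.35
ee_pos: [375.5, -280.5, 169.1]
orientation: [0.878, 1.387, -0.878]
ft_force: [-0.3, -0.3, 0.7]
width: 87.9
```

Emit:
apply_moves:
  increments:
    - {"gripper":100,"delta_pos":[0.18,1.74,-1.39],"dr":[-0.109,0,0]}
    - {"gripper":100,"delta_pos":[0.18,1.88,-1.2],"dr":[-0.109,0,0]}
    - {"gripper":100,"delta_pos":[0.18,2.0,-0.98],"dr":[-0.109,0,0]}
    - {"gripper":100,"delta_pos":[0.18,2.1,-0.76],"dr":[-0.109,0,0]}
    - {"gripper":100,"delta_pos":[0.18,2.17,-0.53],"dr":[-0.109,0,0]}

```text
t: 1.77
ee_pos: [424.8, -180.6, 160.1]
orientation: [0.457, 1.523, -0.457]
ft_force: [0.7, -0.9, 0.3]
width: 87.8
```

Emit:
apply_moves:
  increments:
    - {"gripper":100,"delta_pos":[0.18,2.21,-0.29],"dr":[-0.109,0,0]}
    - {"gripper":100,"delta_pos":[0.18,2.23,-0.05],"dr":[-0.109,0,0]}
    - {"gripper":100,"delta_pos":[0.18,2.22,0.2],"dr":[-0.109,0,0]}
    - {"gripper":100,"delta_pos":[0.18,2.19,0.44],"dr":[-0.109,0,0]}
    - {"gripper":100,"delta_pos":[0.18,2.13,0.67],"dr":[-0.109,0,0]}

```text
t: 2.18
ee_pos: [474.3, -80.6, 151.1]
orientation: [0.03, 1.571, -0.03]
ft_force: [-0.4, -0.4, -0.1]
width: 87.9
```

```bash
python3 plan.py 473 -81 80 -0.04
```

```text
t 2.1833 pos [474.3 -80.6 151.1] toolz yaw -0.038 tilt 0.0 w 87.9 F [-0.4 -0.4 -0.1] q6 -1.73
n 5 dr/row [ 0.0003 -0.0001 -0.    ]
[ 1.42 -0.01 -0.02]
[ 1.42 -0.01 -0.02]
[ 1.42 -0.01 -0.02]
[ 1.42 -0.01 -0.02]
[ 1.42 -0.01 -0.02]
```

Emit:
apply_moves:
  increments:
    - {"gripper":100,"delta_pos":[2.6,0,-0.02],"dr":[0,0,0]}
    - {"gripper":100,"delta_pos":[2.6,-0.01,-0.02],"dr":[0,0,0]}
    - {"gripper":100,"delta_pos":[2.6,-0.01,-0.02],"dr":[0,0,0]}
    - {"gripper":100,"delta_pos":[2.6,-0.01,-0.02],"dr":[0,0,0]}
    - {"gripper":100,"delta_pos":[1.2,0,-0.02],"dr":[0,0,0]}

```text
t: 2.6
ee_pos: [471.3, -81.4, 32.7]
orientation: [0.035, 1.574, -0.034]
ft_force: [0.2, 0.5, -0.7]
width: 87.8
```

Run:
```python
from workcell import ctrl
import cv2,numpy as np
print(ctrl.get_obs()["ee_pos"])
ims=[]
d=ctrl.get_image("side")["img"][:,:,::-1]; t=ctrl.get_image("top")["img"][:,:,::-1]
cv2.imwrite("pics/g1.png",np.hstack([cv2.resize(d[160:240,240:320],(400,400),interpolation=3),cv2.resize(t[165:245,250:330],(400,400),interpolation=3)]))
```

```text
[471.28000158 -81.44089609  32.66439672]
```

View pics/g1.png

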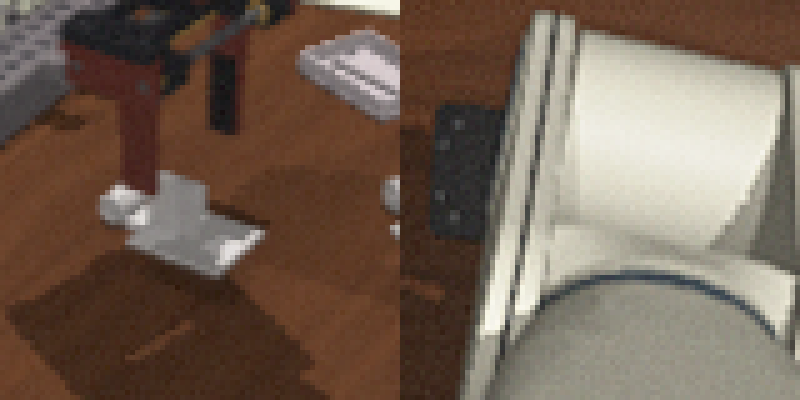

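The side crop shows the rib between the open fingers, with the left finger at (140,130) in front of it. The top view is blocked by the arm. I'll go down a little more and close.

Emit:
apply_moves:
  increments:
    - {"gripper":100,"delta_pos":[0.6,0.0,0.1],"dr":[0,0,0]}
    - {"gripper":100,"delta_pos":[0.6,0,0.1],"dr":[0,0,0]}
    - {"gripper":100,"delta_pos":[0,0,0],"dr":[0,0,0]}
    - {"gripper":0,"delta_pos":[0,0,0],"dr":[0,0,0]}
    - {"gripper":0,"delta_pos":[0,0,0],"dr":[0,0,0]}

```text
t: 3.12
ee_pos: [475.5, -82.1, 23.9]
orientation: [0.034, 1.57, -0.035]
ft_force: [0.6, 0.1, 0.6]
width: 77.8
```

Emit:
apply_moves:
  increments:
    - {"gripper":0,"delta_pos":[0,0,0],"dr":[0,0,0]}
    - {"gripper":0,"delta_pos":[0,0,0],"dr":[0,0,0]}
    - {"gripper":0,"delta_pos":[0,0,0],"dr":[0,0,0]}
    - {"gripper":0,"delta_pos":[0,0,0],"dr":[0,0,0]}
    - {"gripper":0,"delta_pos":[0,0,0],"dr":[0,0,0]}

```text
t: 3.53
ee_pos: [475.1, -82.0, 23.5]
orientation: [0.034, 1.57, -0.034]
ft_force: [0.0, -0.3, 0.1]
width: 44.8
```

Emit:
apply_moves:
  increments:
    - {"gripper":0,"delta_pos":[0,0,0],"dr":[0,0,0]}
    - {"gripper":0,"delta_pos":[0,0,0],"dr":[0,0,0]}
    - {"gripper":0,"delta_pos":[0,0,0],"dr":[0,0,0]}
    - {"gripper":0,"delta_pos":[0,0,0],"dr":[0,0,0]}
    - {"gripper":0,"delta_pos":[0,0,0],"dr":[0,0,0]}

```text
t: 3.95
ee_pos: [475.1, -82.0, 23.4]
orientation: [0.034, 1.571, -0.034]
ft_force: [0.1, 0.0, 0.5]
width: 11.6
```

Emit:
apply_moves:
  increments:
    - {"gripper":0,"delta_pos":[0,0,0],"dr":[0,0,0]}
    - {"gripper":0,"delta_pos":[0,0,0],"dr":[0,0,0]}
    - {"gripper":0,"delta_pos":[0,0,0],"dr":[0,0,0]}
    - {"gripper":0,"delta_pos":[0,0,0],"dr":[0,0,0]}
    - {"gripper":0,"delta_pos":[0,0,0],"dr":[0,0,0]}

```text
t: 4.37
ee_pos: [475.1, -82.0, 23.4]
orientation: [0.034, 1.57, -0.034]
ft_force: [0.0, -0.4, -0.3]
width: 0.3
```

Emit:
apply_moves:
  increments:
    - {"gripper":0,"delta_pos":[-0.5,0,0],"dr":[0,0,0]}
    - {"gripper":0,"delta_pos":[-1.5,0,0],"dr":[0,0,0]}
    - {"gripper":0,"delta_pos":[-2.5,0,0],"dr":[0,0,0]}
    - {"gripper":0,"delta_pos":[-2.5,0,0],"dr":[0,0,0]}
    - {"gripper":0,"delta_pos":[-1.5,0,0],"dr":[0,0,0]}

```text
t: 4.78
ee_pos: [475.9, -82.2, 110.7]
orientation: [0.034, 1.568, -0.035]
ft_force: [0.2, 1.1, -0.6]
width: 0.7
```

Run:
```python
from workcell import ctrl
import cv2,numpy as np
from h import *
o=ctrl.get_obs();print(o["ee_pos"],o["width"],o["ft_force"])
S=ctrl.get_image("side"); cv2.imwrite("pics/g2.png",cv2.resize(S["img"][140:236,220:348,::-1],(640,480),interpolation=3)); np.savez("pics/g2.npz",**S)
p=o["ee_pos"]; x0=[p[0]-5,p[1],p[2]-21,-.04]
P=pts(S,x0,90); print(x0,fit(P,"flap",x0,x0[2]-6,x0[2]+28))
```

```text
[475.86988615 -82.16081848 110.71410738] 0.659899544985385 [ 0.18871693  1.08791442 -0.57915302]
[np.float64(470.86988614837475), np.float64(-82.1608184807982), np.float64(89.71410737841386), -0.04] (array([ 4.70869886e+02, -8.21608185e+01,  8.97141074e+01, -4.00000000e-02]), 0, np.float64(nan))
  return _methods._mean(a, axis=axis, dtype=dtype,
  ret = ret.dtype.type(ret / rcount)
```

View pics/g2.png

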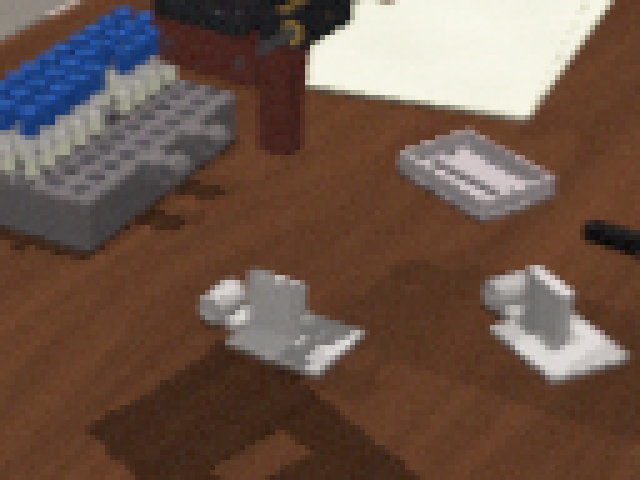

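Missed: the picture shows the closed fingers at about (280,150) and the flap still on the table at (280,320). I'll compare the projected TCP with where the fingertip appears.

Run:
```python
from h import *
S=np.load("pics/g2.npz")
print("tip proj crop",((proj(S,np.array([475.9,-82.2,102.7]))-[220,140])*5).round(0), "rib top ctr proj",((proj(S,np.array([473,-81.,43]))-[220,140])*5).round(0),"barrel",((proj(S,np.array([516,-83.,11]))-[220,140])*5).round(0))
P=cloud(S)
for v in range(150,172,3): print(v,P[v,274:280].round(0).tolist())
x0=[469,-80,0,0]; print(fit(pts(S,x0,150),"flap",x0,2.5,60))
```

```text
tip proj crop [276. 198.] rib top ctr proj [278. 281.] barrel [224. 302.]
150 [[465.0, -55.0, 218.0], [463.0, -57.0, 217.0], [466.0, -67.0, 213.0], [466.0, -73.0, 211.0], [466.0, -80.0, 208.0], [466.0, -85.0, 206.0]]
153 [[473.0, -68.0, 201.0], [469.0, -67.0, 202.0], [466.0, -68.0, 203.0], [467.0, -75.0, 200.0], [467.0, -82.0, 197.0], [466.0, -85.0, 196.0]]
156 [[473.0, -68.0, 191.0], [472.0, -72.0, 190.0], [467.0, -69.0, 192.0], [466.0, -75.0, 190.0], [466.0, -80.0, 188.0], [465.0, -84.0, 187.0]]
159 [[477.0, -75.0, 178.0], [470.0, -70.0, 181.0], [468.0, -72.0, 181.0], [465.0, -73.0, 182.0], [464.0, -78.0, 180.0], [464.0, -83.0, 178.0]]
162 [[476.0, -73.0, 169.0], [471.0, -71.0, 171.0], [467.0, -71.0, 171.0], [466.0, -74.0, 171.0], [466.0, -81.0, 168.0], [465.0, -85.0, 167.0]]
165 [[475.0, -72.0, 159.0], [472.0, -74.0, 159.0], [468.0, -73.0, 161.0], [465.0, -73.0, 161.0], [466.0, -82.0, 157.0], [464.0, -84.0, 157.0]]
168 [[474.0, -71.0, 149.0], [472.0, -73.0, 149.0], [468.0, -73.0, 150.0], [465.0, -74.0, 150.0], [466.0, -82.0, 147.0], [466.0, -88.0, 144.0]]
171 [[615.0, -301.0, 3.0], [613.0, -305.0, 2.0], [608.0, -305.0, 4.0], [605.0, -307.0, 3.0], [604.0, -314.0, 1.0], [597.0, -311.0, 4.0]]
(array([ 4.71033183e+02, -8.00376682e+01,  2.86591989e+00, -2.95303948e-02]), 421, np.float64(0.9851677939169798))
```

Run:
```python
from h import *
from workcell import ctrl
o=ctrl.get_obs();print(o["ee_pos"],o["t"],o["width"],o["qvel"].round(3))
S=ctrl.get_image("side"); T=ctrl.get_image("top")
P=cloud(S)
for v in range(150,176,4): print(v,P[v,276].round(0))
# g1 geometry: expected left-finger tip pixel at open, TCP z 32.7
for z in (25,45,65): print(z,proj(S,np.array([[471,-38,z],[471,-25,z]])).round(1).tolist())
```

```text
[477.37305622 -82.4629112  112.67359104] 4.8333 0.44152674696793864 [ 0.001  0.044  0.004  0.002 -0.094  0.001]
150 [466. -68. 212.]
154 [467. -70. 199.]
158 [466. -68. 187.]
162 [468. -73. 171.]
166 [467. -72. 158.]
170 [469. -75. 142.]
174 [ 596. -285.    2.]
25 [[268.9, 206.9], [266.7, 208.8]]
45 [[268.9, 201.6], [266.7, 203.4]]
65 [[269.0, 196.2], [266.7, 198.0]]
```

Run:
```python
from h import *
from workcell import ctrl
import time
print(ctrl.get_obs()["ee_pos"])
S=ctrl.get_image("side"); P=cloud(S)
for u in range(270,284): 
    c=P[140:180,u]; m=(c[:,0]<520)&(c[:,2]>50); v=np.where(m)[0]
    if len(v): print(u,140+v.max(),c[v.max()].round(1), S["img"][140+v.max()-1:140+v.max()+4,u].sum(-1))
for z in (105,125,130,135,140): print(z,proj(S,np.array([[467,-72,z],[477,-72,z],[467,-82,z]])).round(1).tolist())
```

```text
[476.05857635 -82.19184573 109.66597187]
270 156 [447.5  -5.2 221.5] [160 135 190 199 197]
271 169 [485.7 -72.1 142.2] [166 168 206 205 209]
272 169 [483.2 -74.1 142.1] [139 141 180 220 204]
273 170 [481.7 -77.7 137.5] [141 148 193 206 211]
274 170 [474.9 -72.5 141.5] [150 151 206 215 206]
275 170 [471.  -72.1 142.8] [133 142 190 221 191]
276 170 [468.2 -73.5 142.9] [135 140 178 204 205]
277 171 [465.3 -74.7 139.7] [140 170 206 206 204]
278 170 [466.4 -82.6 139.6] [116 155 178 203 202]
279 169 [464.1 -84.7 142.8] [122 131 170 184 201]
280 162 [462.8 -87.6 166.1] [159 152 152 166 156]
281 151 [464.  -94.2 200.3] [233 378 381 508 531]
282 148 [443.4 -64.4 225.6] [ 82  86 612 661 675]
283 147 [442.8 -69.  227.2] [ 78  79 336 692 718]
105 [[275.9, 181.0], [273.2, 180.2], [277.6, 179.8]]
125 [[276.0, 175.4], [273.3, 174.6], [277.7, 174.2]]
130 [[276.0, 174.0], [273.3, 173.2], [277.7, 172.8]]
135 [[276.0, 172.5], [273.3, 171.8], [277.7, 171.3]]
140 [[276.1, 171.1], [273.3, 170.3], [277.7, 169.9]]
```

The fingertips are about 36 mm higher than the stated tool geometry says: at z≈138 with the TCP reading 110. So I'll approach about 36 mm lower, using the camera to check.

Emit:
apply_moves:
  increments:
    - {"gripper":70,"delta_pos":[1,0,0],"dr":[0,0,0]}
    - {"gripper":70,"delta_pos":[0,0.1,0],"dr":[0,0,0]}
    - {"gripper":70,"delta_pos":[0,0,0],"dr":[0,0,0]}
    - {"gripper":70,"delta_pos":[0,0,0],"dr":[0,0,0]}
    - {"gripper":70,"delta_pos":[0,0,0],"dr":[0,0,0]}

```text
t: 5.4
ee_pos: [474.8, -80.9, 97.8]
orientation: [0.035, 1.572, -0.034]
ft_force: [0.8, -0.1, 0.7]
width: 30.4
```

Emit:
apply_moves:
  increments:
    - {"gripper":70,"delta_pos":[0,0,0],"dr":[0,0,0]}
    - {"gripper":70,"delta_pos":[1,0,0],"dr":[0,0,0]}
    - {"gripper":70,"delta_pos":[2,0,0],"dr":[0,0,0]}
    - {"gripper":70,"delta_pos":[2,0,0],"dr":[0,0,0]}
    - {"gripper":70,"delta_pos":[2,0,0],"dr":[0,0,0]}

```text
t: 5.82
ee_pos: [475.3, -81.1, 27.4]
orientation: [0.034, 1.57, -0.035]
ft_force: [0.2, 0.5, 0.5]
width: 60.9
```

Emit:
apply_moves:
  increments:
    - {"gripper":70,"delta_pos":[1.5,0,0],"dr":[0,0,0]}
    - {"gripper":70,"delta_pos":[0.5,0,0],"dr":[0,0,0]}
    - {"gripper":70,"delta_pos":[0,0,0],"dr":[0,0,0]}
    - {"gripper":70,"delta_pos":[0,0,0],"dr":[0,0,0]}
    - {"gripper":70,"delta_pos":[0,0,0],"dr":[0,0,0]}

```text
t: 6.23
ee_pos: [475.7, -81.1, 9.0]
orientation: [0.034, 1.569, -0.035]
ft_force: [-0.5, 0.4, 0.6]
width: 61.5
```

Run:
```python
from h import *
from workcell import ctrl
S=ctrl.get_image("side"); P=cloud(S);o=ctrl.get_obs();print(o["ee_pos"],o["width"])
np.savez("pics/g3.npz",**S)
cv2.imwrite("pics/g3.png",cv2.resize(S["img"][155:227,240:336,::-1],(640,480),interpolation=3))
for u in range(262,280,2): 
    c=P[150:230,u]; m=(c[:,0]<500)&(c[:,2]>12)&(c[:,1]>-65); v=np.where(m)[0]
    if len(v): print(u,150+v.max(),c[v.max()].round(1))
```

```text
[475.88048237 -81.14947296   9.17976348] 61.49831316271969
262 186 [471.1   1.1 120.1]
264 186 [464.    1.1 122.2]
266 201 [485.7 -43.5  39.5]
268 200 [477.1 -41.9  46.9]
270 202 [468.4 -40.2  43.3]
272 198 [465.  -46.5  56. ]
274 183 [446.1 -26.5 125.1]
276 182 [445.5 -36.9 123.9]
278 180 [444.4 -46.8 126.6]
```

View pics/g3.png

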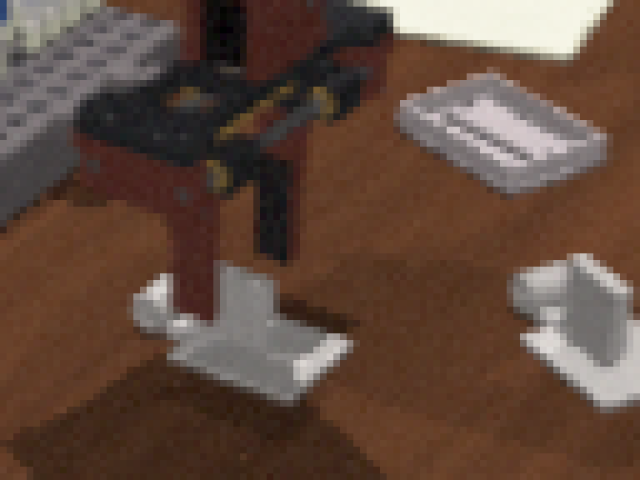

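The side crop shows the left fingertip at (195,320), still beside the top of the rib; it measures z≈40 with the TCP at 9. I'll lower 25 mm and close.

Emit:
apply_moves:
  increments:
    - {"gripper":70,"delta_pos":[0.8,0,0],"dr":[0,0,0]}
    - {"gripper":70,"delta_pos":[0.8,0,0],"dr":[0,0,0]}
    - {"gripper":70,"delta_pos":[0.6,0,0],"dr":[0,0,0]}
    - {"gripper":70,"delta_pos":[0.3,0,0],"dr":[0,0,0]}
    - {"gripper":70,"delta_pos":[0,0,0],"dr":[0,0,0]}

```text
t: 6.7
ee_pos: [474.4, -80.9, -17.6]
orientation: [0.035, 1.572, -0.034]
ft_force: [-0.5, 0.2, 1.3]
width: 61.3
```

Run:
```python
from h import *
from workcell import ctrl
S=ctrl.get_image("side"); P=cloud(S);o=ctrl.get_obs();print(o["ee_pos"],o["width"],o["ft_force"])
for u in range(264,276): 
    c=P[150:230,u]; m=(c[:,0]<500)&(c[:,2]>7)&(c[:,1]>-62); v=np.where(m)[0]
    if len(v): print(u,150+v.max(),c[v.max()].round(1))
```

```text
[474.6385577  -80.89418356 -17.22715951] 61.31394185627111 [-0.23661091 -0.34523749 -0.02464436]
264 194 [4.645e+02 4.000e-01 9.410e+01]
265 207 [495.  -51.8   8.8]
266 208 [483.3 -39.9  15.5]
267 208 [482.4 -44.3  13.4]
268 209 [476.4 -41.   13.5]
269 209 [473.4 -42.4  13.8]
270 209 [469.8 -42.7  14.9]
271 210 [466.3 -43.2  12.1]
272 209 [466.4 -49.4  12.5]
273 210 [463.8 -51.4   8.5]
274 211 [458.7 -49.4   7.5]
275 211 [455.9 -51.1   7.6]
```

Emit:
apply_moves:
  increments:
    - {"gripper":0,"delta_pos":[0,0,0],"dr":[0,0,0]}
    - {"gripper":0,"delta_pos":[0,0,0],"dr":[0,0,0]}
    - {"gripper":0,"delta_pos":[0,0,0],"dr":[0,0,0]}
    - {"gripper":0,"delta_pos":[0,0,0],"dr":[0,0,0]}
    - {"gripper":0,"delta_pos":[0,0,0],"dr":[0,0,0]}

```text
t: 7.17
ee_pos: [475.3, -81.0, -16.4]
orientation: [0.034, 1.57, -0.034]
ft_force: [0.3, -1.0, -0.4]
width: 31.8
```

Emit:
apply_moves:
  increments:
    - {"gripper":0,"delta_pos":[0,0,0],"dr":[0,0,0]}
    - {"gripper":0,"delta_pos":[0,0,0],"dr":[0,0,0]}
    - {"gripper":0,"delta_pos":[0,0,0],"dr":[0,0,0]}
    - {"gripper":0,"delta_pos":[0,0,0],"dr":[0,0,0]}
    - {"gripper":0,"delta_pos":[0,0,0],"dr":[0,0,0]}

```text
t: 7.58
ee_pos: [475.2, -81.0, -16.6]
orientation: [0.034, 1.57, -0.034]
ft_force: [0.5, 0.6, 0.9]
width: 10.1
```

Emit:
apply_moves:
  increments:
    - {"gripper":0,"delta_pos":[0,0,0],"dr":[0,0,0]}
    - {"gripper":0,"delta_pos":[0,0,0],"dr":[0,0,0]}
    - {"gripper":0,"delta_pos":[0,0,0],"dr":[0,0,0]}
    - {"gripper":0,"delta_pos":[0,0,0],"dr":[0,0,0]}
    - {"gripper":0,"delta_pos":[0,0,0],"dr":[0,0,0]}

```text
t: 8.0
ee_pos: [475.2, -81.0, -16.6]
orientation: [0.034, 1.57, -0.034]
ft_force: [-0.6, 0.1, 2.1]
width: 10.3
```

Gripped at 10.3 mm, which matches the rib. With the flap on the table the TCP reads −16.6, so flap underside z = TCP z + 16.6. Now I lift.

Emit:
apply_moves:
  increments:
    - {"gripper":0,"delta_pos":[-0.5,0,0],"dr":[0,0,0]}
    - {"gripper":0,"delta_pos":[-1.5,0,0],"dr":[0,0,0]}
    - {"gripper":0,"delta_pos":[-2.5,0,0],"dr":[0,0,0]}
    - {"gripper":0,"delta_pos":[-2.5,0,0],"dr":[0,0,0]}
    - {"gripper":0,"delta_pos":[-1.9,0,0],"dr":[0,0,0]}

```text
t: 8.42
ee_pos: [475.1, -81.0, 73.9]
orientation: [0.034, 1.57, -0.034]
ft_force: [1.6, -0.2, -1.9]
width: 9.6
```

```bash
python3 - <<'E'
from h import *
from workcell import ctrl
S=ctrl.get_image("side");o=ctrl.get_obs();p=o["ee_pos"];print(p,o["width"],o["ft_force"])
x0=[p[0]-5,p[1],p[2]+18,-.035]
P=pts(S,x0,95); print(x0,fit(P,"flap",x0,x0[2]-8,x0[2]+26))
print(fit(P,"flap",x0+[0,0],x0[2]-8,x0[2]+26,full=True))
cv2.imwrite("pics/g4.png",cv2.resize(S["img"][140:212,230:326,::-1],(640,480),interpolation=3))
E
python3 plan.py 575 230 72 -1.33 35 .12
```

```text
[477.18835524 -81.42661841  76.70308041] 10.093043777232333 [0.71487722 0.3879148  0.02871948]
[np.float64(472.1883552357016), np.float64(-81.42661841065004), np.float64(94.70308040850081), -0.035] (array([ 4.71184361e+02, -7.41687815e+01,  9.30748486e+01, -7.21234275e-02]), 310, np.float64(1.0355408349585602))
(array([ 4.71093837e+02, -7.49003595e+01,  9.31226502e+01, -5.63277498e-02,
       -2.18073085e-02, -9.35935820e-05]), 311, np.float64(1.0513307162976178))
t 8.4667 pos [477.2 -81.4  76.7] toolz yaw -0.044 tilt 0.005 w 10.1 F [0.7 0.4 0. ] q6 -1.72
n 15 dr/row [ 0.0858  0.0003 -0.0002]
[0.03 2.1  0.56]
[0.03 2.14 0.38]
[0.03 2.17 0.19]
[0.03 2.18 0.01]
[ 0.03  2.17 -0.18]
[ 0.03  2.15 -0.36]
[ 0.03  2.11 -0.55]
[ 0.03  2.05 -0.73]
[ 0.03  1.98 -0.9 ]
[ 0.03  1.9  -1.06]
[ 0.03  1.8  -1.22]
[ 0.03  1.69 -1.37]
[ 0.03  1.56 -1.51]
[ 0.03  1.43 -1.64]
[ 0.03  1.28 -1.76]
```

View pics/g4.png

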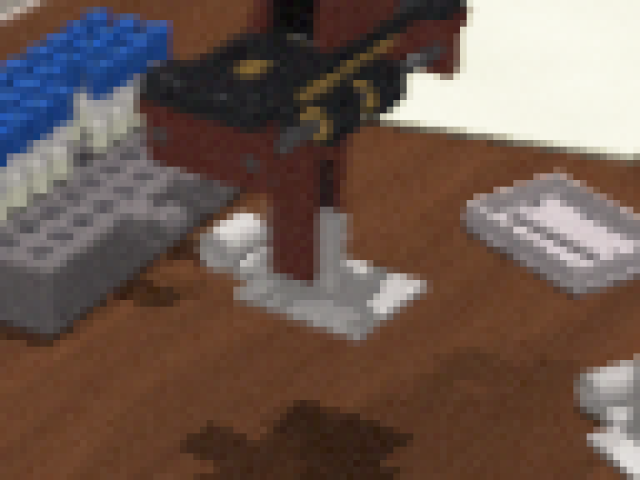

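The side crop shows the flap gripped by its rib and level, clear of the table. Next I carry it to a standoff in front of the lens, turning it as it goes.

Emit:
apply_moves:
  increments:
    - {"gripper":0,"delta_pos":[0.03,2.1,0.56],"dr":[0.0858,0,0]}
    - {"gripper":0,"delta_pos":[0.03,2.14,0.38],"dr":[0.0858,0,0]}
    - {"gripper":0,"delta_pos":[0.03,2.17,0.19],"dr":[0.0858,0,0]}
    - {"gripper":0,"delta_pos":[0.03,2.18,0.01],"dr":[0.0858,0,0]}
    - {"gripper":0,"delta_pos":[0.03,2.17,-0.18],"dr":[0.0858,0,0]}

```text
t: 8.88
ee_pos: [507.6, 23.7, 70.6]
orientation: [0.374, 1.539, -0.374]
ft_force: [0.4, -0.2, -1.8]
width: 9.7
```

Emit:
apply_moves:
  increments:
    - {"gripper":0,"delta_pos":[0.03,2.15,-0.36],"dr":[0.0858,0,0]}
    - {"gripper":0,"delta_pos":[0.03,2.11,-0.55],"dr":[0.0858,0,0]}
    - {"gripper":0,"delta_pos":[0.03,2.05,-0.73],"dr":[0.0858,0,0]}
    - {"gripper":0,"delta_pos":[0.03,1.98,-0.9],"dr":[0.0858,0,0]}
    - {"gripper":0,"delta_pos":[0.03,1.9,-1.06],"dr":[0.0858,0,0]}

```text
t: 9.3
ee_pos: [540.1, 127.7, 68.9]
orientation: [0.707, 1.453, -0.708]
ft_force: [-1.4, 0.2, -2.0]
width: 10.0
```

Emit:
apply_moves:
  increments:
    - {"gripper":0,"delta_pos":[0.03,1.8,-1.22],"dr":[0.0858,0,0]}
    - {"gripper":0,"delta_pos":[0.03,1.69,-1.37],"dr":[0.0858,0,0]}
    - {"gripper":0,"delta_pos":[0.03,1.56,-1.51],"dr":[0.0858,0,0]}
    - {"gripper":0,"delta_pos":[0.03,1.43,-1.64],"dr":[0.0858,0,0]}
    - {"gripper":0,"delta_pos":[0.03,1.28,-1.76],"dr":[0.0858,0,0]}

```text
t: 9.72
ee_pos: [572.8, 231.2, 67.3]
orientation: [1.033, 1.312, -1.035]
ft_force: [-0.0, 0.6, -1.6]
width: 10.0
```

```bash
python3 - <<'E'
from h import *
from workcell import ctrl
S=ctrl.get_image("side");T=ctrl.get_image("top");o=ctrl.get_obs();p=o["ee_pos"];print(p,o["width"],o["ft_force"])
np.savez("pics/s1.npz",**S);np.savez("pics/t1.npz",**T)
x0=[p[0]-5*np.cos(1.33),p[1]+5*np.sin(1.33),p[2]+17,-1.33]; print(np.round(x0,1))
for n,d in (("side",S),("top",T)):
    P=pts(d,x0,80); print(n,fit(P,"flap",x0,x0[2]-8,x0[2]+26,8))
    P=pts(d,[715,203],120); print(n,fit(P,"scope",[718,204,0,.24],60,130))
cv2.imwrite("pics/g5.png",np.hstack([cv2.resize(S["img"][170:250,130:230,::-1],(400,320),interpolation=3),cv2.resize(T["img"][80:160,150:250,::-1],(400,320),interpolation=3)]))
E
python3 plan.py 612.5 222 72.5 -1.33 12
```

```text
[573.85853813 233.04256422  67.50650724] 9.957281108729173 [-0.06374586  0.20076218 -0.50471525]
[572.7 237.9  84.5  -1.3]
side (array([571.86526089, 234.99018355,  86.42676668,  -1.31852912]), 404, np.float64(0.7052325869674121))
side (array([7.17725895e+02, 2.04583439e+02, 1.95231827e+00, 2.61481209e-01]), 384, np.float64(1.1624772799376526))
top (array([570.97143962, 237.17105277,  84.6706308 ,  -1.3020247 ]), 122, np.float64(0.8379982477901056))
top (array([7.24724439e+02, 2.06439817e+02, 1.48582951e-01, 2.48126771e-01]), 498, np.float64(1.2403179173371583))
t 9.8167 pos [573.9 233.   67.5] toolz yaw -1.331 tilt 0.001 w 10.0 F [-0.1  0.2 -0.5] q6 0.13
n 5 dr/row [-0.0002 -0.0001 -0.0003]
[-0.1  0.7  0.4]
[-0.1  0.7  0.4]
[-0.1  0.7  0.4]
[-0.1  0.7  0.4]
[-0.1  0.7  0.4]
```

View pics/g5.png

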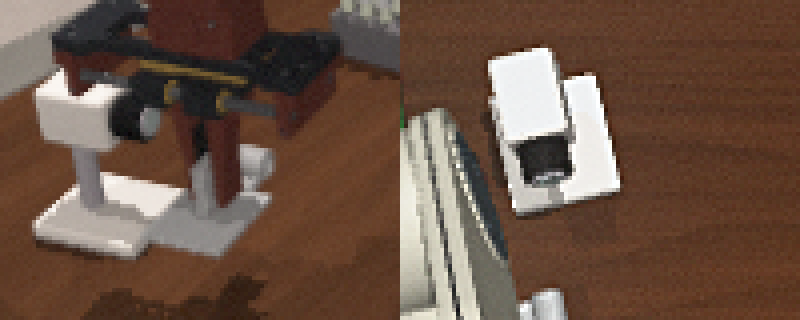

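Run:
```python
from h import *
S=np.load("pics/s1.npz"); P=cloud(S).reshape(-1,3)
c=np.array([573.9,233.]); e=np.array([.971,.238]); f=np.array([.238,-.971])
a=(P[:,:2]-c)@e; b=(P[:,:2]-c)@f
for lo in range(-120,125,15):
    m=(a>lo)&(a<lo+15)&(abs(b)<60)&(P[:,2]>105)&(P[:,2]<400); 
    if m.sum()>2: print(lo,m.sum(),P[m,2].min().round(0),np.percentile(P[m,2],5).round(0),b[m].min().round(0),b[m].max().round(0))
```

```text
-105 21 210.0 210.0 -28.0 25.0
-90 264 175.0 179.0 -34.0 34.0
-75 114 179.0 191.0 -52.0 34.0
-60 156 187.0 192.0 -54.0 59.0
-45 976 172.0 193.0 -59.0 56.0
-30 732 106.0 136.0 -60.0 49.0
-15 522 105.0 110.0 -60.0 50.0
0 464 106.0 129.0 -60.0 48.0
15 159 145.0 184.0 -60.0 -8.0
30 42 188.0 191.0 -60.0 17.0
45 94 186.0 192.0 -29.0 30.0
60 180 175.0 180.0 -34.0 34.0
75 85 106.0 112.0 -32.0 58.0
90 30 105.0 106.0 44.0 60.0
105 53 106.0 107.0 36.0 59.0
120 42 105.0 106.0 37.0 59.0
```

The gripper body stays at z ≥ 172, clear of the head (122). Final approach to the left show pose, then hold.

Emit:
apply_moves:
  increments:
    - {"gripper":0,"delta_pos":[-0.1,0.7,0.3],"dr":[0,0,0]}
    - {"gripper":0,"delta_pos":[-0.1,0.9,0.3],"dr":[0,0,0]}
    - {"gripper":0,"delta_pos":[-0.1,0.8,0.3],"dr":[0,0,0]}
    - {"gripper":0,"delta_pos":[-0.1,0.5,0.3],"dr":[0,0,0]}
    - {"gripper":0,"delta_pos":[-0.1,0.2,0.3],"dr":[0,0,0]}

```text
t: 10.23
ee_pos: [608.3, 222.3, 73.1]
orientation: [1.032, 1.312, -1.031]
ft_force: [-0.6, -0.4, -1.7]
width: 10.0
```

Emit:
apply_moves:
  increments:
    - {"gripper":0,"delta_pos":[0,0.1,0.1],"dr":[0,0,0]}
    - {"gripper":0,"delta_pos":[0,0,0],"dr":[0,0,0]}
    - {"gripper":0,"delta_pos":[0,0,0],"dr":[0,0,0]}
    - {"gripper":0,"delta_pos":[0,0,0],"dr":[0,0,0]}
    - {"gripper":0,"delta_pos":[0,0,0],"dr":[0,0,0]}

```text
t: 10.65
ee_pos: [607.6, 222.5, 72.9]
orientation: [1.03, 1.313, -1.031]
ft_force: [0.1, -0.0, -0.7]
width: 10.0
```

```bash
cat > show.py <<'E'
from h import *
from workcell import ctrl
import sys
psi=float(sys.argv[1]); sgn=int(sys.argv[2])
S=ctrl.get_image("side");T=ctrl.get_image("top");o=ctrl.get_obs();p=o["ee_pos"];print(o["t"],p,o["width"],o["ft_force"].round(1),o["qpos"].round(2))
x0=[p[0]-4*np.cos(psi),p[1]-4*np.sin(psi),p[2]+16.6,psi]
A=Ro.from_euler('z',.25)
for n,d,org,dz in (("side",S,[717.7,204.6,0],2),("top",T,[724,206,0],0),("both",None,[719.5,205,0],0)):
    x=np.array(x0); r=()
    if d is not None:
        y=x0.copy(); y[2]+=dz; x,*r=fit(pts(d,x0,80),"flap",y,y[2]-8,y[2]+26,8)
    m=x[:3]+Ro.from_euler('z',x[3]).apply([48,14*sgn,11])-[0,0,dz]
    print(n,x.round(2),r,"mouth in lens frame",(A.inv().apply(m-np.array(org))-[-41,0,100]).round(1))
cv2.imwrite("pics/"+sys.argv[3]+".png",np.hstack([cv2.resize(S["img"][160:240,130:230,::-1],(400,320),interpolation=3),cv2.resize(T["img"][80:160,150:250,::-1],(400,320),interpolation=3)]))
E
python3 show.py -1.33 1 L
```

```text
10.75 [607.73128551 222.56857152  72.88445413] 10.089408097226283 [-0.6 -0.4 -1.2] [0.33 0.61 1.65 0.   0.89 0.09]
side [606.41 226.61  91.97  -1.31] [384, np.float64(0.6271542327959523)] mouth in lens frame [-46.8   1.    1. ]
top [604.97 224.88  89.76  -1.31] [109, np.float64(0.7775501627645731)] mouth in lens frame [-55.3  -0.1   0.8]
both [606.78 226.45  89.48  -1.33] () mouth in lens frame [-49.4   0.5   0.5]
```

View pics/L.png

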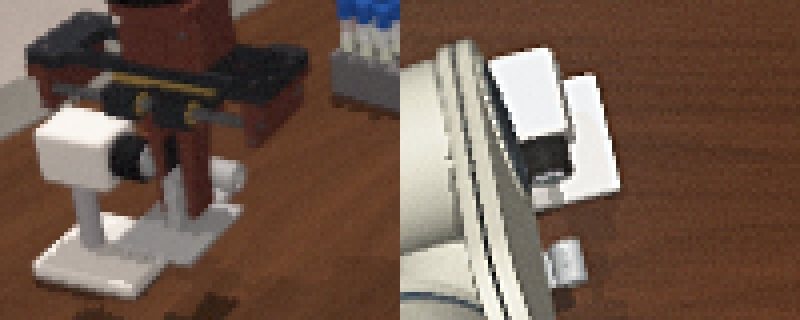

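The side and top crops agree: the hole mouth is centred, about 50 mm in front of the lens (offsets ≤1 mm). I'll hold a bit longer, then back off.

Emit:
apply_moves:
  increments:
    - {"gripper":0,"delta_pos":[0,0,0],"dr":[0,0,0]}
    - {"gripper":0,"delta_pos":[0,0,0],"dr":[0,0,0]}
    - {"gripper":0,"delta_pos":[0,0,0],"dr":[0,0,0]}
    - {"gripper":0,"delta_pos":[0,0,0],"dr":[0,0,0]}
    - {"gripper":0,"delta_pos":[0,0,0],"dr":[0,0,0]}

```text
t: 11.17
ee_pos: [608.0, 222.5, 72.9]
orientation: [1.031, 1.313, -1.031]
ft_force: [-0.3, -0.8, -1.1]
width: 10.3
```

Emit:
apply_moves:
  increments:
    - {"gripper":0,"delta_pos":[0,0,0],"dr":[0,0,0]}
    - {"gripper":0,"delta_pos":[0,0,0],"dr":[0,0,0]}
    - {"gripper":0,"delta_pos":[0,0,0],"dr":[0,0,0]}
    - {"gripper":0,"delta_pos":[0,0,0],"dr":[0,0,0]}
    - {"gripper":0,"delta_pos":[0,0,0],"dr":[0,0,0]}

```text
t: 11.58
ee_pos: [608.0, 222.4, 72.9]
orientation: [1.031, 1.313, -1.031]
ft_force: [-0.4, -0.3, -2.4]
width: 10.0
```

Emit:
apply_moves:
  increments:
    - {"gripper":0,"delta_pos":[0,-1,0],"dr":[0,0,0]}
    - {"gripper":0,"delta_pos":[0,-2,0],"dr":[0,0,0]}
    - {"gripper":0,"delta_pos":[0,-2.5,0],"dr":[0,0,0]}
    - {"gripper":0,"delta_pos":[0,-2.5,0],"dr":[0,0,0]}
    - {"gripper":0,"delta_pos":[0,-1.5,0],"dr":[0,0,0]}

```text
t: 12.0
ee_pos: [512.0, 198.8, 72.5]
orientation: [1.029, 1.315, -1.033]
ft_force: [-0.4, -0.8, -0.7]
width: 9.9
```

```bash
python3 plan.py 540 135 73 1.15 35 .115
```

```text
t 12.0 pos [512.  198.8  72.5] toolz yaw -1.331 tilt 0.003 w 9.9 F [-0.4 -0.8 -0.7] q6 0.11
n 25 dr/row [-0.0992 -0.0001  0.0001]
[-0.    0.05  0.27]
[-0.    0.02  0.28]
[-0.   -0.01  0.28]
[-0.   -0.03  0.28]
[-0.   -0.06  0.27]
[-0.   -0.09  0.26]
[-0.   -0.11  0.25]
[-0.   -0.14  0.24]
[-0.   -0.16  0.23]
[-0.   -0.18  0.21]
[-0.   -0.2   0.19]
[-0.   -0.22  0.17]
[-0.   -0.24  0.15]
[-0.   -0.25  0.12]
[-0.   -0.26  0.1 ]
[-0.   -0.27  0.07]
[-0.   -0.28  0.04]
[-0.   -0.28  0.02]
[-0.   -0.28 -0.01]
[-0.   -0.28 -0.04]
[-0.   -0.27 -0.07]
[-0.   -0.26 -0.09]
[-0.   -0.25 -0.12]
[-0.   -0.24 -0.14]
[-0.   -0.22 -0.17]
```

Emit:
apply_moves:
  increments:
    - {"gripper":0,"delta_pos":[0,0.05,0.27],"dr":[-0.0992,0,0]}
    - {"gripper":0,"delta_pos":[0,0.02,0.28],"dr":[-0.0992,0,0]}
    - {"gripper":0,"delta_pos":[0,-0.01,0.28],"dr":[-0.0992,0,0]}
    - {"gripper":0,"delta_pos":[0,-0.03,0.28],"dr":[-0.0992,0,0]}
    - {"gripper":0,"delta_pos":[0,-0.06,0.27],"dr":[-0.0992,0,0]}

```text
t: 12.42
ee_pos: [520.6, 186.8, 73.0]
orientation: [0.648, 1.472, -0.648]
ft_force: [0.2, -0.6, -0.7]
width: 9.6
```

Emit:
apply_moves:
  increments:
    - {"gripper":0,"delta_pos":[0,-0.09,0.26],"dr":[-0.0992,0,0]}
    - {"gripper":0,"delta_pos":[0,-0.11,0.25],"dr":[-0.0992,0,0]}
    - {"gripper":0,"delta_pos":[0,-0.14,0.24],"dr":[-0.0992,0,0]}
    - {"gripper":0,"delta_pos":[0,-0.16,0.23],"dr":[-0.0992,0,0]}
    - {"gripper":0,"delta_pos":[0,-0.18,0.21],"dr":[-0.0992,0,0]}

```text
t: 12.83
ee_pos: [526.2, 174.1, 72.9]
orientation: [0.262, 1.555, -0.262]
ft_force: [0.1, 0.4, -1.7]
width: 9.7
```

Emit:
apply_moves:
  increments:
    - {"gripper":0,"delta_pos":[0,-0.2,0.19],"dr":[-0.0992,0,0]}
    - {"gripper":0,"delta_pos":[0,-0.22,0.17],"dr":[-0.0992,0,0]}
    - {"gripper":0,"delta_pos":[0,-0.24,0.15],"dr":[-0.0992,0,0]}
    - {"gripper":0,"delta_pos":[0,-0.25,0.12],"dr":[-0.0992,0,0]}
    - {"gripper":0,"delta_pos":[0,-0.26,0.1],"dr":[-0.0992,0,0]}

```text
t: 13.25
ee_pos: [531.8, 161.4, 72.9]
orientation: [-0.127, 1.567, 0.127]
ft_force: [0.2, 0.4, -0.8]
width: 10.2
```

Emit:
apply_moves:
  increments:
    - {"gripper":0,"delta_pos":[0,-0.27,0.07],"dr":[-0.0992,0,0]}
    - {"gripper":0,"delta_pos":[0,-0.28,0.04],"dr":[-0.0992,0,0]}
    - {"gripper":0,"delta_pos":[0,-0.28,0.02],"dr":[-0.0992,0,0]}
    - {"gripper":0,"delta_pos":[0,-0.28,-0.01],"dr":[-0.0992,0,0]}
    - {"gripper":0,"delta_pos":[0,-0.28,-0.04],"dr":[-0.0992,0,0]}

```text
t: 13.67
ee_pos: [537.5, 148.6, 72.9]
orientation: [-0.515, 1.509, 0.515]
ft_force: [0.4, 1.4, -1.9]
width: 9.8
```

Emit:
apply_moves:
  increments:
    - {"gripper":0,"delta_pos":[0,-0.27,-0.07],"dr":[-0.0992,0,0]}
    - {"gripper":0,"delta_pos":[0,-0.26,-0.09],"dr":[-0.0992,0,0]}
    - {"gripper":0,"delta_pos":[0,-0.25,-0.12],"dr":[-0.0992,0,0]}
    - {"gripper":0,"delta_pos":[0,-0.24,-0.14],"dr":[-0.0992,0,0]}
    - {"gripper":0,"delta_pos":[0,-0.22,-0.17],"dr":[-0.0992,0,0]}

```text
t: 14.08
ee_pos: [543.0, 135.9, 72.9]
orientation: [-0.897, 1.378, 0.897]
ft_force: [-0.2, 0.6, -1.2]
width: 10.2
```

```bash
python3 plan.py 602.5 148.5 72.7 1.15 15
```

```text
t 14.0833 pos [543.  135.9  72.9] toolz yaw 1.154 tilt 0.0 w 10.2 F [-0.2  0.6 -1.2] q6 -2.5
n 5 dr/row [ 0.0008 -0.     -0.0001]
[ 0.   -0.99  0.71]
[ 0.   -0.99  0.71]
[ 0.   -0.99  0.71]
[ 0.   -0.98  0.71]
[ 0.   -0.98  0.72]
```

Emit:
apply_moves:
  increments:
    - {"gripper":0,"delta_pos":[0,-1.2,0.85],"dr":[0.0008,0,0]}
    - {"gripper":0,"delta_pos":[0,-1.5,1.1],"dr":[0.0008,0,0]}
    - {"gripper":0,"delta_pos":[0,-1.2,0.9],"dr":[0.0008,0,0]}
    - {"gripper":0,"delta_pos":[0,-0.7,0.5],"dr":[0.0008,0,0]}
    - {"gripper":0,"delta_pos":[0,-0.3,0.2],"dr":[0.0008,0,0]}

```text
t: 14.5
ee_pos: [603.6, 148.6, 72.9]
orientation: [-0.89, 1.38, 0.89]
ft_force: [-0.2, 0.8, -2.5]
width: 9.6
```

Emit:
apply_moves:
  increments:
    - {"gripper":0,"delta_pos":[0,0,0],"dr":[0,0,0]}
    - {"gripper":0,"delta_pos":[0,0,0],"dr":[0,0,0]}
    - {"gripper":0,"delta_pos":[0,0,0],"dr":[0,0,0]}
    - {"gripper":0,"delta_pos":[0,0,0],"dr":[0,0,0]}
    - {"gripper":0,"delta_pos":[0,0,0],"dr":[0,0,0]}

```text
t: 14.92
ee_pos: [602.4, 148.3, 72.9]
orientation: [-0.89, 1.381, 0.891]
ft_force: [-0.1, 0.1, -1.3]
width: 9.7
```

```bash
python3 show.py 1.15 -1 R
```

```text
15.0167 [602.71717823 148.38962697  72.9468902 ] 9.64029750758655 [ 0.4  0.  -1.6] [ 0.22  0.57  1.71  0.    0.86 -2.49]
side [600.41 143.74  92.25   1.14] [338, np.float64(0.6624507903300483)] mouth in lens frame [-46.7  -1.4   1.3]
top [599.71 143.09  92.33   1.11] [22, np.float64(0.720761005117335)] mouth in lens frame [-53.2  -2.8   3.3]
both [601.08 144.74  89.55   1.15] () mouth in lens frame [-47.8  -0.2   0.5]
```

View pics/R.png

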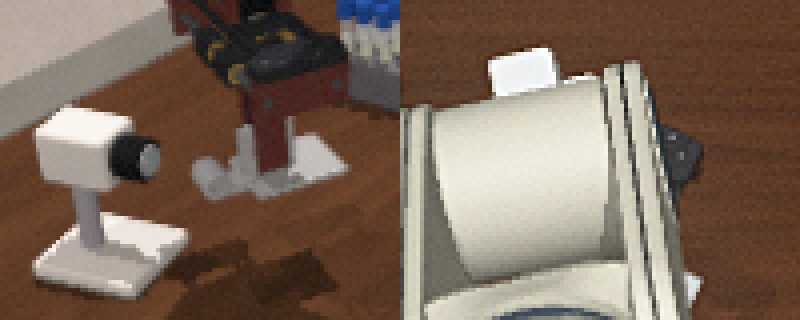

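The view shows the right mouth facing the lens, aslant by an estimated 0.68 rad (limit 0.75), centred within 3 mm. I'll turn 0.02 rad more for margin, hold over 1 s, then back off.

Emit:
apply_moves:
  increments:
    - {"gripper":0,"delta_pos":[0,0,0],"dr":[-0.01,0,0]}
    - {"gripper":0,"delta_pos":[0,0,0],"dr":[-0.01,0,0]}
    - {"gripper":0,"delta_pos":[0,0,0],"dr":[0,0,0]}
    - {"gripper":0,"delta_pos":[0,0,0],"dr":[0,0,0]}
    - {"gripper":0,"delta_pos":[0,0,0],"dr":[0,0,0]}

```text
t: 15.43
ee_pos: [603.0, 148.4, 72.9]
orientation: [-0.905, 1.374, 0.905]
ft_force: [-0.0, -0.4, -1.4]
width: 10.0
```

Emit:
apply_moves:
  increments:
    - {"gripper":0,"delta_pos":[0,0,0],"dr":[0,0,0]}
    - {"gripper":0,"delta_pos":[0,0,0],"dr":[0,0,0]}
    - {"gripper":0,"delta_pos":[0,0,0],"dr":[0,0,0]}
    - {"gripper":0,"delta_pos":[0,0,0],"dr":[0,0,0]}
    - {"gripper":0,"delta_pos":[0,0,0],"dr":[0,0,0]}

```text
t: 15.85
ee_pos: [603.0, 148.4, 72.9]
orientation: [-0.905, 1.374, 0.905]
ft_force: [0.5, -0.6, -1.6]
width: 9.9
```

Emit:
apply_moves:
  increments:
    - {"gripper":0,"delta_pos":[0,0,0],"dr":[0,0,0]}
    - {"gripper":0,"delta_pos":[0,0,0],"dr":[0,0,0]}
    - {"gripper":0,"delta_pos":[0,0,0],"dr":[0,0,0]}
    - {"gripper":0,"delta_pos":[0,0,0],"dr":[0,0,0]}
    - {"gripper":0,"delta_pos":[0,0,0],"dr":[0,0,0]}

```text
t: 16.27
ee_pos: [603.0, 148.4, 72.9]
orientation: [-0.905, 1.374, 0.905]
ft_force: [-0.2, 0.3, -1.4]
width: 10.2
```

Emit:
apply_moves:
  increments:
    - {"gripper":0,"delta_pos":[0,1.0,-0.7],"dr":[0,0,0]}
    - {"gripper":0,"delta_pos":[0,1.8,-1.4],"dr":[0,0,0]}
    - {"gripper":0,"delta_pos":[0,2,-1.6],"dr":[0,0,0]}
    - {"gripper":0,"delta_pos":[0,2,-1.6],"dr":[0,0,0]}
    - {"gripper":0,"delta_pos":[0,1.0,-0.8],"dr":[0,0,0]}

```text
t: 16.68
ee_pos: [503.8, 122.3, 72.5]
orientation: [-0.905, 1.377, 0.907]
ft_force: [0.2, -0.0, -1.4]
width: 10.0
```

```bash
python3 plan.py 545 -205 70 0.05 35 .12
```

```text
t 16.6833 pos [503.8 122.3  72.5] toolz yaw 1.165 tilt 0.003 w 10.0 F [ 0.2 -0.  -1.4] q6 -2.52
n 10 dr/row [ 1.115e-01 -3.000e-04 -1.000e-04]
[ 0.03 -1.67 -2.85]
[ 0.03 -1.98 -2.64]
[ 0.02 -2.26 -2.41]
[ 0.02 -2.51 -2.14]
[ 0.02 -2.73 -1.85]
[ 0.02 -2.92 -1.53]
[ 0.02 -3.07 -1.2 ]
[ 0.02 -3.19 -0.85]
[ 0.02 -3.26 -0.49]
[ 0.02 -3.3  -0.12]
```

Emit:
apply_moves:
  increments:
    - {"gripper":0,"delta_pos":[0.03,-1.67,-2.85],"dr":[0.1115,0,0]}
    - {"gripper":0,"delta_pos":[0.03,-1.98,-2.64],"dr":[0.1115,0,0]}
    - {"gripper":0,"delta_pos":[0.02,-2.26,-2.41],"dr":[0.1115,0,0]}
    - {"gripper":0,"delta_pos":[0.02,-2.51,-2.14],"dr":[0.1115,0,0]}
    - {"gripper":0,"delta_pos":[0.02,-2.73,-1.85],"dr":[0.1115,0,0]}

```text
t: 17.1
ee_pos: [527.9, -42.0, 71.9]
orientation: [-0.472, 1.518, 0.472]
ft_force: [0.9, -0.6, -2.0]
width: 9.8
```

Emit:
apply_moves:
  increments:
    - {"gripper":0,"delta_pos":[0.02,-2.92,-1.53],"dr":[0.1115,0,0]}
    - {"gripper":0,"delta_pos":[0.02,-3.07,-1.2],"dr":[0.1115,0,0]}
    - {"gripper":0,"delta_pos":[0.02,-3.19,-0.85],"dr":[0.1115,0,0]}
    - {"gripper":0,"delta_pos":[0.02,-3.26,-0.49],"dr":[0.1115,0,0]}
    - {"gripper":0,"delta_pos":[0.02,-3.3,-0.12],"dr":[0.1115,0,0]}

```text
t: 17.52
ee_pos: [548.3, -206.0, 70.8]
orientation: [-0.035, 1.57, 0.035]
ft_force: [-0.8, 0.6, -0.9]
width: 10.1
```

Emit:
apply_moves:
  increments:
    - {"gripper":0,"delta_pos":[1,0,0],"dr":[0,0,0]}
    - {"gripper":0,"delta_pos":[2,0,0],"dr":[0,0,0]}
    - {"gripper":0,"delta_pos":[1.8,0,0],"dr":[0,0,0]}
    - {"gripper":0,"delta_pos":[0.7,0,0],"dr":[0,0,0]}
    - {"gripper":0,"delta_pos":[0.2,0,0],"dr":[0,0,0]}

```text
t: 17.93
ee_pos: [547.0, -203.4, 12.1]
orientation: [-0.039, 1.573, 0.041]
ft_force: [0.5, 0.2, -1.5]
width: 9.9
```

Emit:
apply_moves:
  increments:
    - {"gripper":0,"delta_pos":[0,0,0],"dr":[0,0,0]}
    - {"gripper":0,"delta_pos":[0,0,0],"dr":[0,0,0]}
    - {"gripper":0,"delta_pos":[0,0,0],"dr":[0,0,0]}
    - {"gripper":0,"delta_pos":[0,0,0],"dr":[0,0,0]}
    - {"gripper":0,"delta_pos":[0,0,0],"dr":[0,0,0]}

```text
t: 18.35
ee_pos: [548.8, -204.3, 14.4]
orientation: [-0.04, 1.569, 0.039]
ft_force: [0.2, 0.3, -1.5]
width: 10.0
```

```bash
cat > rk.py <<'E'
from h import *
from workcell import ctrl
import sys
o=ctrl.get_obs();p=o["ee_pos"];psi=.05
print(o["t"],p.round(1),o["width"],o["ft_force"].round(1),o["moment"].round(2))
x0=[p[0]-4,p[1],p[2]+16.6,psi]; im=[]
for n,dz in (("side",2),("top",0)):
    F=[];Q=[]
    ds=[ctrl.get_image(n) for _ in range(3)]
    P=np.vstack([pts(d,x0,80) for d in ds]); y=x0.copy(); y[2]+=dz
    x,*r=fit(P,"flap",y,y[2]-8,y[2]+26,8)
    P=np.vstack([pts(d,[703,-201],140) for d in ds]); k,*s=fit(P,"rack",[705,-201,dz,.05],6,56)
    b=x[:3]+Ro.from_euler('z',x[3]).apply([48,0,11]); g=k[:3]+Ro.from_euler('z',k[3]).apply([-80,0,40])
    print(n,"flap",x.round(2),r,"rack",k.round(3),s); print("   bore",b.round(1),"gap",g.round(1),"bore in rack_bore frame",Ro.from_euler('z',-k[3]).apply(b-g).round(1))
    im.append(ds[0]); np.savez(f"pics/{sys.argv[1]}_{n}.npz",**ds[0])
S,T=im
cv2.imwrite(f"pics/{sys.argv[1]}.png",np.hstack([cv2.resize(S["img"][140:190,215:275,::-1],(400,333),interpolation=3),cv2.resize(T["img"][125:175,300:360,::-1],(400,333),interpolation=3)]))
E
python3 rk.py k1
```

```text
18.35 [ 548.8 -204.3   14.4] 9.968578188903557 [ 0.2  0.3 -1.5] [ 0.06 -0.12  0.05]
side flap [ 5.4470e+02 -2.0414e+02  3.3840e+01  4.0000e-02] [668, np.float64(0.8605686004926101)] rack [ 7.06317e+02 -2.00700e+02  3.18300e+00  5.50000e-02] [2742, np.float64(1.040539280873972)]
   bore [ 592.7 -202.2   44.8] gap [ 626.4 -205.1   43.2] bore in rack_bore frame [-33.6   4.8   1.7]
top flap [ 5.4269e+02 -2.0721e+02  3.2510e+01  1.0000e-01] [54, np.float64(0.7122080813754046)] rack [ 7.03603e+02 -2.02903e+02  4.51000e-01  4.80000e-02] [5465, np.float64(1.3431765926434664)]
   bore [ 590.5 -202.4   43.5] gap [ 623.7 -206.8   40.5] bore in rack_bore frame [-33.    5.9   3.1]
```

View pics/k1.png

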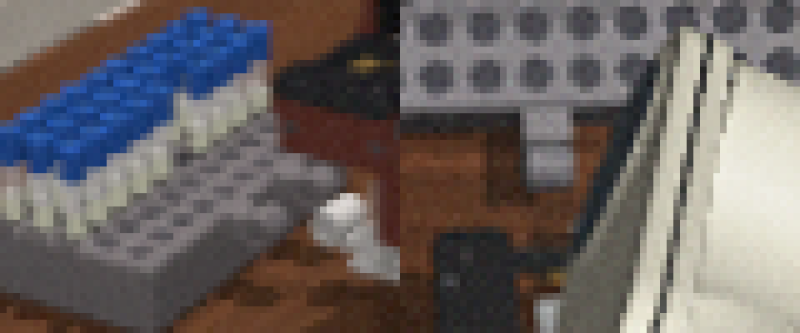

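The side crop shows the flap knuckle at (340,220), just in front of and left of the gap. The top view is mostly blocked by the arm. Both fits give the bore at about (−33.4, +5.2, +1.8) in the rack_bore frame. I'll correct sideways and in height, then creep in.

Emit:
apply_moves:
  increments:
    - {"gripper":0,"delta_pos":[0.1,-0.3,0.2],"dr":[-0.004,0,0]}
    - {"gripper":0,"delta_pos":[0.08,-0.22,0.4],"dr":[-0.004,0,0]}
    - {"gripper":0,"delta_pos":[0,0,0.3],"dr":[0,0,0]}
    - {"gripper":0,"delta_pos":[0,0,0.1],"dr":[0,0,0]}
    - {"gripper":0,"delta_pos":[0,0,0],"dr":[0,0,0]}

```text
t: 19.07
ee_pos: [559.0, -209.0, 11.8]
orientation: [-0.046, 1.57, 0.046]
ft_force: [-0.2, -0.6, -1.3]
width: 10.2
```

Emit:
apply_moves:
  increments:
    - {"gripper":0,"delta_pos":[0,0,0],"dr":[0,0,0]}
    - {"gripper":0,"delta_pos":[0,0,0],"dr":[0,0,0]}
    - {"gripper":0,"delta_pos":[0,0,0],"dr":[0,0,0]}
    - {"gripper":0,"delta_pos":[0,0,0],"dr":[0,0,0]}
    - {"gripper":0,"delta_pos":[0,0,0],"dr":[0,0,0]}

```text
t: 19.48
ee_pos: [558.4, -208.9, 11.9]
orientation: [-0.046, 1.57, 0.046]
ft_force: [-0.3, -0.2, -0.8]
width: 10.0
```

```bash
python3 rk.py k2
python3 - <<'E'
from h import *
# pixel-level check: project knuckle end edges and compare with top/side image intensity
import numpy as np
T=np.load("pics/top0.npz"); S=np.load("pics/side0.npz")
# knuckles only fit, per camera
for n,d,k0 in (("top",T,[703.6,-202.9,.45,.048]),("side",S,[706.3,-200.7,3.2,.055])):
    M["kn"]=M["rack"][1:]; P=pts(d,[624,-206],45); P=P[P[:,0]<642]
    x,*r=fit(P,"kn",k0,20,60,8); print(n,"knuckles",x.round(2),r,"gap",(x[:3]+Ro.from_euler('z',x[3]).apply([-80,0,40])).round(1))
E
```

```text
19.4833 [ 558.4 -208.9   11.9] 9.965518019002632 [-0.3 -0.2 -0.8] [ 0.08 -0.15  0.  ]
side flap [ 5.5483e+02 -2.0874e+02  3.1460e+01  5.0000e-02] [663, np.float64(0.9680202086940817)] rack [ 7.06286e+02 -2.00591e+02  3.22300e+00  5.30000e-02] [2704, np.float64(1.0744888537836168)]
   bore [ 602.8 -206.5   42.5] gap [ 626.4 -204.8   43.2] bore in rack_bore frame [-23.7  -0.4  -0.8]
top flap [ 5.8082e+02 -2.0279e+02  2.9480e+01  3.9000e-01] [180, np.float64(1.1349682224143223)] rack [ 7.03442e+02 -2.02850e+02  4.27000e-01  4.60000e-02] [5006, np.float64(1.3330819432235863)]
   bore [ 625.3 -184.7   40.5] gap [ 623.5 -206.5   40.4] bore in rack_bore frame [ 2.7 21.8  0. ]
top knuckles [ 7.0359e+02 -2.0054e+02  4.2000e-01  6.0000e-02] [171, np.float64(0.8827828097126726)] gap [ 623.7 -205.    40.4]
side knuckles [ 7.0632e+02 -2.0104e+02  3.3000e+00  4.0000e-02] [94, np.float64(0.9572870378728346)] gap [ 626.4 -204.5   43.3]
```

Lateral −0.4 and height −0.8; the knuckle-only fits agree. (The top flap fit locked onto the rack knuckle because the arm blocks the view, so I ignore it.) Creep in, watching the force.

Emit:
apply_moves:
  increments:
    - {"gripper":0,"delta_pos":[-0.06,0.04,0.2],"dr":[0,0,0]}
    - {"gripper":0,"delta_pos":[0,0,0.25],"dr":[0,0,0]}
    - {"gripper":0,"delta_pos":[0,0,0.25],"dr":[0,0,0]}
    - {"gripper":0,"delta_pos":[0,0,0.2],"dr":[0,0,0]}
    - {"gripper":0,"delta_pos":[0,0,0.1],"dr":[0,0,0]}

```text
t: 20.2
ee_pos: [569.0, -207.9, 12.5]
orientation: [-0.046, 1.57, 0.046]
ft_force: [-0.1, -0.8, -1.4]
width: 9.8
```

```bash
python3 rk.py k3 | grep -v top
```

```text
20.2 [ 569.  -207.9   12.5] 9.792421454501484 [-0.1 -0.8 -1.4] [ 0.14 -0.13  0.04]
side flap [ 5.6553e+02 -2.0767e+02  3.2190e+01  2.0000e-02] [651, np.float64(0.936265061707708)] rack [ 7.06323e+02 -2.00711e+02  3.18600e+00  5.30000e-02] [2623, np.float64(1.0199568151883867)]
   bore [ 613.5 -206.6   43.2] gap [ 626.4 -205.    43.2] bore in rack_bore frame [-13.   -0.9  -0. ]
   bore [ 626.2 -182.9   41.3] gap [ 623.5 -206.7   40.5] bore in rack_bore frame [ 3.8 23.6  0.8]
```

No contact; height error is 0 and 13 mm remains.

Emit:
apply_moves:
  increments:
    - {"gripper":0,"delta_pos":[0,-0.01,0.3],"dr":[0,0,0]}
    - {"gripper":0,"delta_pos":[0,0,0.3],"dr":[0,0,0]}
    - {"gripper":0,"delta_pos":[0,0,0.3],"dr":[0,0,0]}
    - {"gripper":0,"delta_pos":[0,0,0.25],"dr":[0,0,0]}
    - {"gripper":0,"delta_pos":[0,0,0.15],"dr":[0,0,0]}

```text
t: 20.92
ee_pos: [582.0, -207.3, 12.5]
orientation: [-0.046, 1.57, 0.046]
ft_force: [0.2, -0.4, -1.6]
width: 9.6
```

Emit:
apply_moves:
  increments:
    - {"gripper":0,"delta_pos":[0,0,0],"dr":[0,0,0]}
    - {"gripper":0,"delta_pos":[0,0,0],"dr":[0,0,0]}
    - {"gripper":0,"delta_pos":[0,0,0],"dr":[0,0,0]}
    - {"gripper":0,"delta_pos":[0,0,0],"dr":[0,0,0]}
    - {"gripper":0,"delta_pos":[0,0,0],"dr":[0,0,0]}

```text
t: 21.33
ee_pos: [581.3, -207.3, 12.5]
orientation: [-0.046, 1.57, 0.046]
ft_force: [-1.0, 0.0, -1.5]
width: 9.9
```

```bash
python3 rk.py k4 | grep -v top
python3 - <<'E'
from h import *
S=np.load("pics/k4_side.npz"); 
im=cv2.resize(S["img"][145:190,225:285,::-1],(800,600),interpolation=3)
# overlay: predicted centre-line ends of rack axis (yellow dots) in side frame
def dot(P,c): 
    q=(proj(S,np.array(P))-[225,145]+.5)*800/60; cv2.circle(im,tuple(int(v) for v in q),4,c,-1)
A=Ro.from_euler('z',.053); k=np.array([706.32,-200.7,3.2])
for y in (38,18,-18,-38): dot(k+A.apply([-80,y,51]),(0,255,255))
cv2.imwrite("pics/k4z.png",im)
E
```

```text
21.3333 [ 581.3 -207.3   12.5] 9.912558103787735 [-1.   0.  -1.5] [ 0.03 -0.13 -0.05]
side flap [ 5.7798e+02 -2.0689e+02  3.2010e+01  4.0000e-02] [627, np.float64(0.9889479080971233)] rack [ 7.06170e+02 -2.00687e+02  3.16100e+00  5.40000e-02] [2525, np.float64(1.0625300614887951)]
   bore [ 625.9 -205.1   43. ] gap [ 626.3 -205.    43.2] bore in rack_bore frame [-0.3 -0.1 -0.2]
   bore [ 627.2 -171.2   40.1] gap [ 623.3 -206.6   40.5] bore in rack_bore frame [ 5.5 35.2 -0.4]
```

View pics/k4z.png

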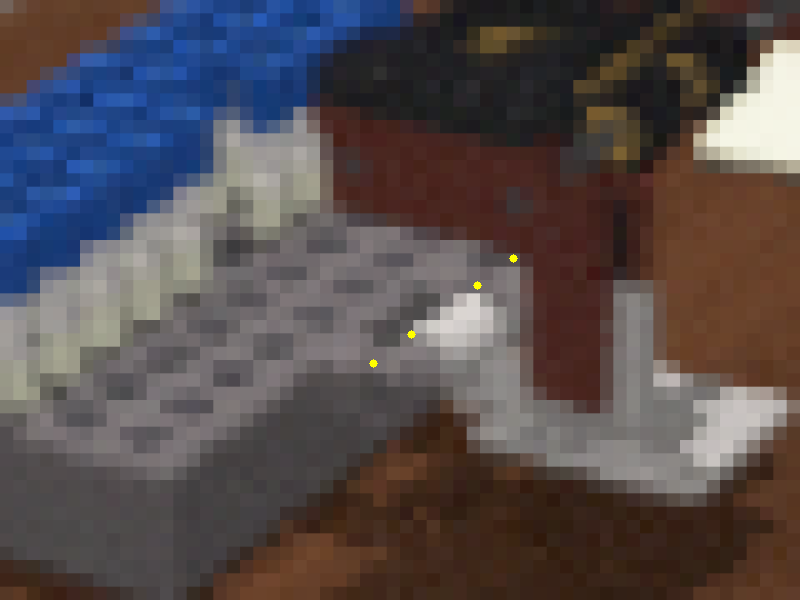

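The crop shows the flap barrel at (460,320), between the inner edges of the two rack knuckles (yellow dots). The bore error is about (−0.3, −0.1, −0.2) mm and the forces are near zero. Handing in.

```bash
python3 -c "
from workcell import ctrl
print(ctrl.close_job()); o=ctrl.get_obs(); print(o['t'],o['ee_pos'],o['width'],o['ft_force'])"
```

```text
the job is handed in; nothing more can be done
None
the job is handed in; nothing more can be done
```

I picked up the left-most flap by its rib and showed both hole mouths to the white camera. I then brought its knuckle into the rack's gap and handed in at about 21 s, still holding it.

**Grasp:** The first attempt closed on air. The fingertips sit about 36 mm higher than the stated tool geometry says. I corrected for that from the camera, and the second grasp held at about 10 mm opening, which matches the rib.

**Left mouth:** It was about 50 mm in front of the lens, within 1 mm of its axis, nearly straight on, and held for about 1 s.

**Right mouth:** It was about 48 mm in front and within about 3 mm of the axis, held for more than 1 s. The last joint's range forced a slant of about 0.67 rad. The limit is 0.75, so this is the tightest margin of the job.

**Final fit:**
- **Position:** the side camera put the hole at (−0.3, −0.1, −0.2) mm from the middle of the gap, with the holes parallel within about 0.02 rad and the flap level.
- **Cross-check:** fore-aft, the top camera's earlier fit of the flap on the table gives about −1.3 mm, still within the 4 mm tolerance.
- **Force:** the wrist force was below 2 N, about the flap's own weight, with no sign of contact with the rack.

The top camera could not confirm the final fit. The arm blocked its view and its flap fit locked onto a rack knuckle, so I discarded it. I did not re-measure the jar, marker, dish and pin at the end, but nothing was brought near them.

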